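# Hang the drying tray on the wall cleat and load it

## Robot

A 7-joint arm with a two-finger parallel gripper is mounted at the origin on the work surface. World frame = base frame: x ahead of the robot, y to its left, z up, the work surface at z = 0. Lengths are in m, angles in rad, forces in N, time in s.
With the tool pointing down it reaches from about 0.425 to 0.95 m from the base axis. Payload 4.7 kg.
Tool frame: the origin (TCP) lies at the very end of the fingers, on their centre line; the grasp point (between the pads) lies 19 mm behind it; z points along the fingers, y is the line along which they close (so a half turn about z gives the same grasp; the last joint's range is limited). The gripper opens to 87 mm and grips with 3 to 60 N. Pads are 19 mm wide; open, the fingers measure 117 mm over their backs; the gripper's body (75 mm by 190 mm) begins 51 mm behind the grasp point.
Start: joints at [-1.164, 0.469, -0.049, 1.532, 0.024, 1.141, -0.082], TCP at [0.285, 0.612, 0.223] pointing down, gripper open.
Joint ranges: [-2.59, 2.59], [-0.33, 1.99], [-1.39, 1.29], [0.1, 2.45], [-1.04, 4.18], [0.21, 1.99], [-2.66, 2.66]. Speed limits (rad/s): [2.57, 2.57, 3.14, 3.14, 3.14, 3.14, 3.14].

## Interface

Orientations are given as a 3x3 rotation matrix whose columns are the frame's x, y, z axes.
In Python, from station import robot, viewer, workorder gives the robot as it stands.
- The arm moves only by the tool carry_out, never from a script. Its arguments are lists of equal length, an entry for each row: "dp": the shift along the tool's x, y, z in mm, a list of three; "twist": the turn about the tool's z in rad. A call has 1 to 5 rows; each row shifts and turns the commanded pose from where the row before left it, along the tool's axes as they then stand; what a row does not reach is not made up. A row lasts 1/12 s, in which the tool goes at most 41.7 mm and 7.16 degrees, less where a joint would pass 70% of its speed; a pose out of reach is approached as far as the arm can. A call is refused whole if a number of a shift passes 41.7 or a number of a turn 0.125, either way. A call with a gripper value outside its range is refused whole. "jaw" is the finger opening in mm, from 0 to 87, set as the call begins (left out, the last holds). The fingers move at their own pace and stop on an object; the grip force is fixed at half the most. Time passes only in rows, so rows that do not move let the fingers close. It gives the time, the measured TCP pose, the force, the opening and the grip force at its end, in the units of the state.
- robot.observe(): the state, without advancing time (a new reading comes with each control period).
- viewer.read_camera(name): name is "scene" or "top"; returns a dict with "color" (400x640x3 uint8, red, green, blue), "fov_y" (degrees; the focal length in pixels is half the picture's height over the tangent of half this angle, whatever the lens; pixels are square), "cx", "cy" (the principal point, pixels), "extrinsics" (4x4, takes a point from world to camera coordinates). Camera axes: x right, y up, looking along -z (the intrinsics and any distortion apply to the point x, -y, -z); pixel columns grow to the right and rows downward; lengths in m; the calibration is good to about 2 mm. A picture is of the moment at which its call begins. There is no depth.
- workorder.job_done(): hands the job in; it is judged then, once.
The state is a dict: "time_s": time; "joint_positions": joint angles; "dq": joint speeds; "tau": joint torques, N m; "eef_pos": TCP position; "tool_rot": TCP orientation; "wrist_force": force on the tool from outside, world axes, zero at the start; "torque": the same for the moment, N m; "gripper_width": finger opening in m; "gripper_force": force on a finger pad.
Only numpy, scipy, OpenCV 4.12 (cv2) and the standard library are available. Lean on these libraries where they do the work, as an engineer would, in place of code of your own. Each camera call takes 0.05 s, during which the arm holds its last target. There are 200 camera calls.

## Task

Hang the wooden drying tray on the cleat of the upright board, under the board's shelf: tip the tray back, front raised, so that its bevelled rear strip goes over the cleat, then lower it until it locks fully home in the middle of the cleat, level and with its foot against the board, and let go. Then set the two small pressed-earth pucks down flat in the hung tray, one in each bay, lowering each right down to the floor before letting go, because a dropped puck breaks. Leave the mould ring, the big disc and the spray bottle where they are.

Things in the scene. Friction and masses are not known exactly. Their poses are not given: they have to be found in the camera images.
- rack: White upright board fixed on the bench, 330 mm wide, 335 high, 15 thick. Origin: bench level, mid-width, on its front face; x into the board (out is -x), y along it, z up. A wooden cleat runs along the front. Above it a shelf juts 85 mm out over the full width, underside 300 mm up, with brackets down to 230 mm at |y| 141 to 159 mm; pucks on top to 356 mm. Below it the tool must lean 25 to 45 degrees out.
- cleat (a point): Middle of the sloping top of the cleat, 11 mm out from the board's face, 148 mm above the bench; axes as rack. Cleat 300 mm wide, 22 thick, underside 93 mm up. Its top slopes 45 degrees down towards the board (crest 19 mm out, 156 mm up; lowest at the face, 137 mm up), making a V pocket with the board. The tray's foot goes under the cleat, so a level tray jams: tip it 12 to 18 degrees, drop, then swing level.
- tray: Wooden tray, 256 mm wide (y), 122 deep (x), 117 high, 0.55 kg, upright on the bench. Origin: centre of underside; z up, -x its open front, +x its back. Floor 8 mm thick; lips at front and ends rise 6 mm above the floor, 8 thick. Back plate 10 mm thick, 117 high, rear face at x +39 mm. Hung home, its axes are those of rack, its origin 61 mm out from the board, its underside 60 mm above the bench.
- tray_grip (a point): Where to hold the tray, near its centre of mass: on the hand grip, the raised middle of the divider (14 mm thick along y, at y = 0, running front to back). The grip spans x -21 to +27 mm and is free from 42 to 90 mm above the tray's underside; this point is at x +3 mm, 72 mm up. Empty bays either side. A tool that closes along y can lean towards the tray's front here.
- tray_strip (a point): Middle of the sloping underside of the tray's rear strip (x +50, y 0, 88 mm above the tray's underside; axes as tray). The strip, behind the back plate, is 22 mm thick to x +61, top 117 mm up; its underside falls rearwards at 45 degrees to a tongue edge at x +58, 80 mm up. Meets cleat when home (30 mm sideways allowed); from home the tongue must rise 17 mm to clear the crest.
- tray_foot (a point): Middle of the rear face of the tray's foot spacer (22 mm thick, 20 mm high, full width, behind the bottom of the back plate): x +61 mm, 10 mm above the tray's underside. It touches the board's face when the tray is home.
- bay_left (a point): Middle of the floor of the bay on the tray's +y side: x -12, y +75 mm, 8 mm above the tray's underside; axes as tray. Each bay is 113 mm wide (|y| from 7 at the divider to 120 at the end lip) and 82 mm deep (x -53 to +29).
- bay_right (a point): Middle of the floor of the bay on the tray's -y side: x -12, y -75 mm, 8 mm above the tray's underside; axes as tray.
- puck_a: Small puck of dry pressed earth, brick brown: a disc 58 mm in diameter, 38 mm high, 0.22 kg, lying flat on the bench. Origin: centre of the underside, z up.
- puck_b: The other small puck, identical to puck_a.
- mould: Bystander: dark steel ring mould, 110 mm in diameter, 55 mm high, on the bench; origin centre of the underside.
- big_disc: Bystander: pressed-earth disc, 130 mm in diameter, 36 mm high, on the bench; origin centre of the underside.
- spray: Bystander: white spray bottle, 84 mm in diameter, 205 mm high, standing; origin centre of the underside.
Things that resemble listed ones, but are neither listed nor needed, are in the scene too. Leave any black look-alike of the puck_a alone. Leave any black look-alike of the puck_b alone.

How it is judged:
On the way, in this order (a step that is already met when the one before it is completed fails the run):
1. the tray is tipped back by at least 6 degrees, foot out from the board, with its rear strip over the cleat (x of tray_strip in the frame of cleat between -0.025 and 0.02 m and z of tray_strip in the frame of cleat between 0.002 and 0.06 m and y of tray_strip in the frame of cleat between -0.04 and 0.04 m and angle between tray's own z axis and vertical above 0.1 rad and x of tray_foot in the frame of rack below -0.008 m and contact force between tray and the fingers above 0.5 N), for 0.1 s.
2. the tray hangs home on the cleat and has been let go (x of tray_strip in the frame of cleat between -0.005 and 0.005 m and z of tray_strip in the frame of cleat between -0.005 and 0.005 m and y of tray_strip in the frame of cleat between -0.03 and 0.03 m and angle between the z axis of tray and the z axis of rack, either way round below 0.07 rad and angle between the x axis of tray and the x axis of rack, either way round below 0.07 rad and x of tray_foot in the frame of rack above -0.007 m and contact force between tray and the fingers below 0.2 N and linear speed of tray below 0.02 m/s), for 0.3 s.
3. the first puck, still held, has been lowered to the floor of a bay of the hung tray (within 12 mm) ((((x of puck_a in the frame of bay_left between -0.02 and 0.02 m and y of puck_a in the frame of bay_left between -0.03 and 0.03 m and z of puck_a in the frame of bay_left between -0.004 and 0.012 m and angle between puck_a's own z axis and vertical below 0.1 rad) and contact force between puck_a and the fingers above 0.5 N) or ((x of puck_a in the frame of bay_right between -0.02 and 0.02 m and y of puck_a in the frame of bay_right between -0.03 and 0.03 m and z of puck_a in the frame of bay_right between -0.004 and 0.012 m and angle between puck_a's own z axis and vertical below 0.1 rad) and contact force between puck_a and the fingers above 0.5 N) or ((x of puck_b in the frame of bay_left between -0.02 and 0.02 m and y of puck_b in the frame of bay_left between -0.03 and 0.03 m and z of puck_b in the frame of bay_left between -0.004 and 0.012 m and angle between puck_b's own z axis and vertical below 0.1 rad) and contact force between puck_b and the fingers above 0.5 N) or ((x of puck_b in the frame of bay_right between -0.02 and 0.02 m and y of puck_b in the frame of bay_right between -0.03 and 0.03 m and z of puck_b in the frame of bay_right between -0.004 and 0.012 m and angle between puck_b's own z axis and vertical below 0.1 rad) and contact force between puck_b and the fingers above 0.5 N)) and x of tray_strip in the frame of cleat between -0.005 and 0.005 m and z of tray_strip in the frame of cleat between -0.005 and 0.005 m and y of tray_strip in the frame of cleat between -0.03 and 0.03 m and angle between the z axis of tray and the z axis of rack, either way round below 0.07 rad and angle between the x axis of tray and the x axis of rack, either way round below 0.07 rad and x of tray_foot in the frame of rack above -0.007 m), for 0.05 s.
4. the first puck lies in its bay, let go (((x of puck_a in the frame of bay_left between -0.02 and 0.02 m and y of puck_a in the frame of bay_left between -0.03 and 0.03 m and z of puck_a in the frame of bay_left between -0.004 and 0.005 m and angle between puck_a's own z axis and vertical below 0.1 rad) or (x of puck_a in the frame of bay_right between -0.02 and 0.02 m and y of puck_a in the frame of bay_right between -0.03 and 0.03 m and z of puck_a in the frame of bay_right between -0.004 and 0.005 m and angle between puck_a's own z axis and vertical below 0.1 rad) or (x of puck_b in the frame of bay_left between -0.02 and 0.02 m and y of puck_b in the frame of bay_left between -0.03 and 0.03 m and z of puck_b in the frame of bay_left between -0.004 and 0.005 m and angle between puck_b's own z axis and vertical below 0.1 rad) or (x of puck_b in the frame of bay_right between -0.02 and 0.02 m and y of puck_b in the frame of bay_right between -0.03 and 0.03 m and z of puck_b in the frame of bay_right between -0.004 and 0.005 m and angle between puck_b's own z axis and vertical below 0.1 rad)) and x of tray_strip in the frame of cleat between -0.005 and 0.005 m and z of tray_strip in the frame of cleat between -0.005 and 0.005 m and y of tray_strip in the frame of cleat between -0.03 and 0.03 m and angle between the z axis of tray and the z axis of rack, either way round below 0.07 rad and angle between the x axis of tray and the x axis of rack, either way round below 0.07 rad and x of tray_foot in the frame of rack above -0.007 m and contact force between each of puck_a, puck_b and the fingers below 0.2 N), for 0.2 s.
5. the second puck, still held, has been lowered to the floor of the other bay (within 12 mm) (((((x of puck_a in the frame of bay_left between -0.02 and 0.02 m and y of puck_a in the frame of bay_left between -0.03 and 0.03 m and z of puck_a in the frame of bay_left between -0.004 and 0.012 m and angle between puck_a's own z axis and vertical below 0.1 rad) and contact force between puck_a and the fingers above 0.5 N) and (x of puck_b in the frame of bay_right between -0.02 and 0.02 m and y of puck_b in the frame of bay_right between -0.03 and 0.03 m and z of puck_b in the frame of bay_right between -0.004 and 0.005 m and angle between puck_b's own z axis and vertical below 0.1 rad)) or (((x of puck_a in the frame of bay_right between -0.02 and 0.02 m and y of puck_a in the frame of bay_right between -0.03 and 0.03 m and z of puck_a in the frame of bay_right between -0.004 and 0.012 m and angle between puck_a's own z axis and vertical below 0.1 rad) and contact force between puck_a and the fingers above 0.5 N) and (x of puck_b in the frame of bay_left between -0.02 and 0.02 m and y of puck_b in the frame of bay_left between -0.03 and 0.03 m and z of puck_b in the frame of bay_left between -0.004 and 0.005 m and angle between puck_b's own z axis and vertical below 0.1 rad)) or (((x of puck_b in the frame of bay_left between -0.02 and 0.02 m and y of puck_b in the frame of bay_left between -0.03 and 0.03 m and z of puck_b in the frame of bay_left between -0.004 and 0.012 m and angle between puck_b's own z axis and vertical below 0.1 rad) and contact force between puck_b and the fingers above 0.5 N) and (x of puck_a in the frame of bay_right between -0.02 and 0.02 m and y of puck_a in the frame of bay_right between -0.03 and 0.03 m and z of puck_a in the frame of bay_right between -0.004 and 0.005 m and angle between puck_a's own z axis and vertical below 0.1 rad)) or (((x of puck_b in the frame of bay_right between -0.02 and 0.02 m and y of puck_b in the frame of bay_right between -0.03 and 0.03 m and z of puck_b in the frame of bay_right between -0.004 and 0.012 m and angle between puck_b's own z axis and vertical below 0.1 rad) and contact force between puck_b and the fingers above 0.5 N) and (x of puck_a in the frame of bay_left between -0.02 and 0.02 m and y of puck_a in the frame of bay_left between -0.03 and 0.03 m and z of puck_a in the frame of bay_left between -0.004 and 0.005 m and angle between puck_a's own z axis and vertical below 0.1 rad))) and x of tray_strip in the frame of cleat between -0.005 and 0.005 m and z of tray_strip in the frame of cleat between -0.005 and 0.005 m and y of tray_strip in the frame of cleat between -0.03 and 0.03 m and angle between the z axis of tray and the z axis of rack, either way round below 0.07 rad and angle between the x axis of tray and the x axis of rack, either way round below 0.07 rad and x of tray_foot in the frame of rack above -0.007 m), for 0.05 s.
At the end, for the whole second after the job is handed in: Tray home on the cleat: strip within 5 mm of its seat, foot within 7 mm of the board, level and square within 4 degrees, at most 30 mm off-centre; one puck flat on each bay's floor, within 20 mm (front to back) and 30 mm (sideways) of its centre; all let go and at rest ((((x of puck_a in the frame of bay_left between -0.02 and 0.02 m and y of puck_a in the frame of bay_left between -0.03 and 0.03 m and z of puck_a in the frame of bay_left between -0.004 and 0.005 m and angle between puck_a's own z axis and vertical below 0.1 rad) and (x of puck_b in the frame of bay_right between -0.02 and 0.02 m and y of puck_b in the frame of bay_right between -0.03 and 0.03 m and z of puck_b in the frame of bay_right between -0.004 and 0.005 m and angle between puck_b's own z axis and vertical below 0.1 rad)) or ((x of puck_b in the frame of bay_left between -0.02 and 0.02 m and y of puck_b in the frame of bay_left between -0.03 and 0.03 m and z of puck_b in the frame of bay_left between -0.004 and 0.005 m and angle between puck_b's own z axis and vertical below 0.1 rad) and (x of puck_a in the frame of bay_right between -0.02 and 0.02 m and y of puck_a in the frame of bay_right between -0.03 and 0.03 m and z of puck_a in the frame of bay_right between -0.004 and 0.005 m and angle between puck_a's own z axis and vertical below 0.1 rad))) and x of tray_strip in the frame of cleat between -0.005 and 0.005 m and z of tray_strip in the frame of cleat between -0.005 and 0.005 m and y of tray_strip in the frame of cleat between -0.03 and 0.03 m and angle between the z axis of tray and the z axis of rack, either way round below 0.07 rad and angle between the x axis of tray and the x axis of rack, either way round below 0.07 rad and x of tray_foot in the frame of rack above -0.007 m and linear speed of each of tray, puck_a, puck_b below 0.01 m/s); the robot touches nothing.
It fails at once if a bystander is moved more than 25 mm or tipped (distance of any of mould, big_disc, spray from where it was at the start of the episode above 0.025 m or angle between any of mould, big_disc, spray's own z axis and vertical above 0.3 rad).
It also fails if it takes over 72 s, if anything falls off the work surface, if the arm or the gripper's body presses on something with over 40 N, if the wrist force passes 120 N, or if a joint passes its speed limit or range.

## Working session

There is one attempt and no reset: what is moved stays moved. The work goes in short steps, Python scripts to look and compute and a tool call to move; the robot and the scene stay as the last step left them, time stands still between calls to the robot, and variables do not carry over. Pictures are saved under pics/ and viewed, at most 10 in all, crops included, and the job is handed in when it is done.

Besides the shell and the picture viewer there is one more tool, called after "Call:" as name(argument=value, ...) on one line, values as JSON. carry_out: Moves the arm, as the interface text tells. Its arguments: {"type":"object","properties":{"dp":{"type":"array"},"twist":{"type":"array"},"jaw":{"type":"number"}},"required":["dp","twist"]}

```bash
ls; mkdir -p pics
python3 - <<'E'
from station import robot, viewer
import cv2, numpy as np
s=robot.observe(); print({k:np.round(v,3).tolist() for k,v in s.items()})
for n in ("scene","top"):
    c=viewer.read_camera(n); print(n,c["fov_y"],c["cx"],c["cy"],np.round(c["extrinsics"],4).tolist(),[k for k in c])
    cv2.imwrite(f"pics/{n}0.png",c["color"][...,::-1]); np.save(f"pics/{n}0.npy",c,allow_pickle=True)
E
```

```text
pics
{'time_s': 0.0, 'joint_positions': [-1.164, 0.469, -0.049, 1.534, 0.024, 1.141, -0.082], 'dq': [-0.001, -0.001, 0.001, -0.001, -0.002, 0.002, 0.001], 'tau': [-0.0, -50.798, -0.081, -23.616, -0.061, 0.038, 0.0], 'eef_pos': [0.285, 0.611, 0.221], 'tool_rot': [[-0.907, 0.422, -0.001], [0.422, 0.907, -0.002], [-0.0, -0.002, -1.0]], 'wrist_force': [0.327, -0.495, -0.125], 'torque': [0.006, -0.038, -0.044], 'gripper_force': 0.0, 'gripper_width': 0.087}
scene 47.9332154881052 314.0114125799849 203.45448115934667 [[0.7118, 0.7023, -0.0086, -0.4156], [-0.4775, 0.4929, 0.7274, 0.2231], [0.5151, -0.5137, 0.6862, -1.5218], [0.0, 0.0, 0.0, 1.0]] ['color', 'fov_y', 'cx', 'cy', 'extrinsics']
top 54.91158128693214 314.5674733854939 204.4687610192811 [[-0.0189, -0.9998, 0.0015, -0.0139], [0.9907, -0.0185, 0.1346, -0.6267], [-0.1346, 0.004, 0.9909, -0.9372], [0.0, 0.0, 0.0, 1.0]] ['color', 'fov_y', 'cx', 'cy', 'extrinsics']
```

View pics/scene0.png

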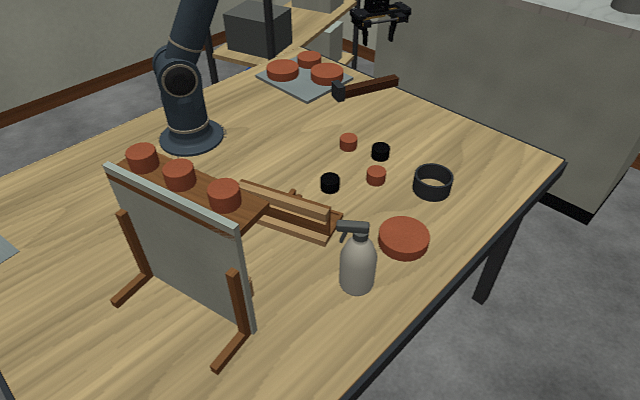

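View pics/top0.png

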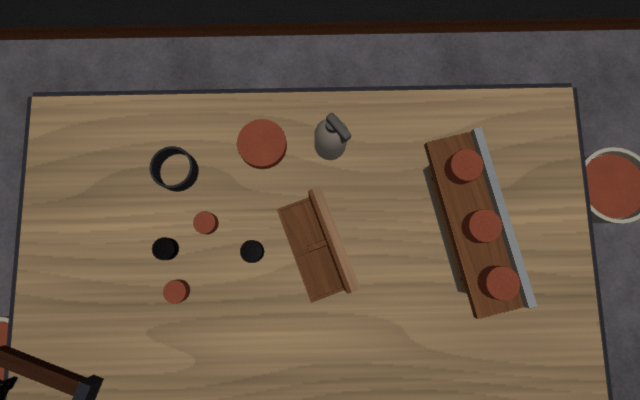

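View crop.

The scene view shows the rack from behind at (180,240), the tray behind it at (290,215), and the spray at (358,260). In the top view the tray is at (315,245), with its light rear strip running (315,190) to (352,290). The board's top edge runs (478,130) to (533,305), facing left.

Puck candidates in the top view:
- Small brown: (205,222) and (176,291). These fit the description.
- Black look-alikes: (165,249) and (251,251). Leave alone.
- Shelf pucks: (467,165), (484,226) and (502,283). Leave alone.
- Big disc: (262,143). Bystander.

Next I'll measure and check these in one close crop.

```bash
cat > h.py <<'E'
import numpy as np, cv2
def K(c):
    f=200/np.tan(np.radians(c["fov_y"]/2)); return f,c["cx"],c["cy"]
def ray(c,uv,z):
    """pixels (N,2) -> world points on plane z"""
    f,cx,cy=K(c); uv=np.atleast_2d(uv).astype(float); E=c["extrinsics"]; R,t=E[:3,:3],E[:3,3]
    d=np.c_[(uv[:,0]-cx)/f,-(uv[:,1]-cy)/f,-np.ones(len(uv))]@R; o=-R.T@t
    return o+d*((z-o[2])/d[:,2])[:,None]
def proj(c,P):
    f,cx,cy=K(c); E=c["extrinsics"]; p=np.atleast_2d(P)@E[:3,:3].T+E[:3,3]
    return np.c_[cx+f*p[:,0]/-p[:,2],cy+f*p[:,1]/p[:,2]]
def load(n): return np.load(f"pics/{n}.npy",allow_pickle=True).item()
def blobs(m,amin):
    n,l,st,ce=cv2.connectedComponentsWithStats(m.astype(np.uint8)); return [(l==i,st[i],ce[i]) for i in range(1,n) if st[i][4]>amin]
E
python3 - <<'E'
from h import *
c=load("top0"); im=c["color"]; hsv=cv2.cvtColor(im,cv2.COLOR_RGB2HSV)
red=(hsv[...,0]<9)&(hsv[...,1]>120)&(hsv[...,2]>60)
for m,s,ce in blobs(red,150): print("red",s.tolist(),ce.round(1),ray(c,ce,.019).round(4)[0])
cs=load("scene0"); h2=cv2.cvtColor(cs["color"],cv2.COLOR_RGB2HSV)
for m,s,ce in blobs((h2[...,0]<9)&(h2[...,1]>120)&(h2[...,2]>60),100): print("sc",s.tolist(),ce.round(1),ray(cs,ce,.019).round(4)[0])
for p in [(330,240),(345,280),(318,200),(300,210),(480,140),(505,215),(530,300),(400,250),(460,240)]: print(p,im[p[1],p[0]],hsv[p[1],p[0]])
v=im[240,290:560]; print([tuple(int(a) for a in x) for x in v[30:65]])
cv2.imwrite("pics/crop1.png",cv2.resize(im[110:330,140:540],None,fx=2,fy=2,interpolation=cv2.INTER_CUBIC)[...,::-1])
E
```

```text
red [238, 119, 48, 49, 1821] [261.5 143. ] [0.7972 0.1125 0.019 ]
red [450, 149, 33, 33, 817] [466.3 164.7] [ 0.7282 -0.4291  0.019 ]
red [586, 154, 54, 64, 2847] [613.5 185.3] [ 0.6656 -0.8119  0.019 ]
red [469, 209, 33, 34, 866] [484.8 225.4] [ 0.5665 -0.4653  0.019 ]
red [194, 212, 24, 22, 395] [205.  222.3] [0.5881 0.2588 0.019 ]
red [486, 266, 34, 35, 925] [502.2 282.9] [ 0.4196 -0.4982  0.019 ]
red [164, 280, 23, 23, 424] [175.  291.3] [0.4146 0.331  0.019 ]
red [0, 322, 8, 24, 173] [  3.2 333.1] [0.3208 0.7556 0.019 ]
sc [267, 51, 75, 31, 536] [295.2  67.8] [-0.0825  0.5663  0.019 ]
sc [311, 69, 32, 17, 202] [324.8  78.3] [0.0663 0.5852 0.019 ]
sc [340, 133, 17, 19, 168] [347.7 143. ] [0.419  0.3229 0.019 ]
sc [126, 143, 33, 31, 447] [142.  160.2] [ 0.0183 -0.1898  0.019 ]
sc [163, 165, 33, 27, 396] [180.  180.3] [ 0.1865 -0.1612  0.019 ]
sc [367, 165, 19, 21, 178] [374.8 177.4] [0.5914 0.2487 0.019 ]
sc [209, 186, 32, 27, 392] [225.6 202.2] [ 0.3597 -0.1249  0.019 ]
sc [378, 233, 51, 28, 486] [402.1 249.7] [0.8181 0.077  0.019 ]
(330, 240) [90 60 39] [ 12 144  90]
(345, 280) [92 60 39] [ 12 147  92]
(318, 200) [127 101  77] [ 14 100 127]
(300, 210) [100  65  42] [ 12 148 100]
(480, 140) [125 127 127] [ 90   4 127]
(505, 215) [124 126 127] [100   6 127]
(530, 300) [125 128 128] [ 90   6 128]
(400, 250) [139 118  90] [ 17  90 139]
(460, 240) [102  68  43] [ 13 148 102]
[(83, 53, 33), (76, 49, 31), (83, 53, 33), (88, 54, 33), (82, 52, 32), (69, 41, 23), (56, 34, 19), (86, 56, 36), (90, 60, 37), (91, 60, 39), (90, 60, 39), (100, 72, 50), (120, 93, 70), (130, 102, 78), (136, 108, 81), (138, 109, 83), (136, 108, 82), (139, 111, 84), (139, 111, 84), (135, 107, 81), (133, 105, 80), (137, 109, 83), (130, 109, 83), (128, 108, 82), (129, 109, 84), (128, 109, 83), (127, 108, 82), (127, 107, 82), (127, 108, 83), (127, 107, 82), (128, 109, 83), (128, 108, 83), (127, 107, 81), (127, 107, 81), (127, 107, 82)]
```

View pics/crop1.png

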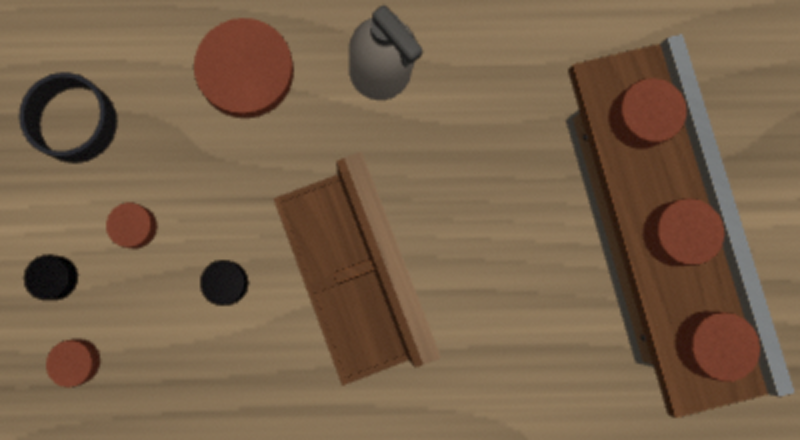

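The crop confirms it: two small brown pucks at crop (131,225) and (72,362), black look-alikes at (50,277) and (224,283). The tray's light strip runs (352,160) to (425,360), and the board's grey top edge runs (675,40) to (782,390).

Run:
```python
from h import *
c=load("top0"); im=c["color"].astype(int); rg=cv2.GaussianBlur((im[...,0]-im[...,1]).astype(np.float32),(0,0),.8); V=im.max(2)
E=c["extrinsics"]; print("cam",(-E[:3,:3].T@E[:3,3]).round(3))
def rect(m,z):
    p=ray(c,np.argwhere(m)[:,::-1],z)[:,:2]; (ce,wh,a)=cv2.minAreaRect((p*1000).astype(np.float32)); print(np.round(ce,1),np.round(wh,1),round(a,2)); 
    q=p-p.mean(0); u,s,v=np.linalg.svd(q,full_matrices=False); print("  pca",p.mean(0).round(4),np.degrees(np.arctan2(v[0,1],v[0,0])).round(2))
    return v[0]
W=np.zeros(V.shape,bool); W[180:310,270:370]=1
m=W&(rg>23.5)
bl=max(blobs(m,500),key=lambda b:b[1][4])[0]
st=bl&(V>113); st=max(blobs(cv2.morphologyEx(st.astype(np.uint8),cv2.MORPH_OPEN,np.ones((3,3))),300),key=lambda b:b[1][4])[0]
print("strip top z.117"); rect(st,.117)
br=bl&(V<=113); h=cv2.convexHull(np.argwhere(bl)[:,::-1].astype(np.int32)); ap=cv2.approxPolyDP(h,4,True)[:,0]; print("hull",ap.tolist()); 
for p in ap: print(p,ray(c,p,.117)[0,:2].round(4),ray(c,p,.014)[0,:2].round(4))
W[:]=0; W[110:320,420:560]=1
bd=W&(abs(rg)<6)&(V>100); bd=max(blobs(bd,300),key=lambda b:b[1][4])[0]
print("board top z.335"); rect(bd,.335)
o=np.zeros((400,640,3),np.uint8); o[bl]=(0,90,160); o[st]=(0,200,255); o[bd]=255
cv2.imwrite("pics/mask1.png",cv2.resize(o[110:330,140:540],None,fx=2,fy=2))
```

```text
cam [ 0.495 -0.022  1.013]
strip top z.117
[537.3 -73.1] [255.2  24.2] 19.98
  pca [ 0.5341 -0.0743] -160.25
hull [[359, 289], [311, 302], [277, 209], [319, 186]]
[359 289] [ 0.4197 -0.1231] [ 0.4111 -0.1347]
[311 302] [ 0.3929 -0.0131] [ 0.3812 -0.0121]
[277 209] [0.6071 0.0629] [0.6201 0.0726]
[319 186] [ 0.6601 -0.0367] [ 0.6791 -0.0384]
board top z.335
[ 562.6 -359.9] [327.8  14.1] 12.61
  pca [ 0.5572 -0.3611] -167.37
```

View pics/mask1.png

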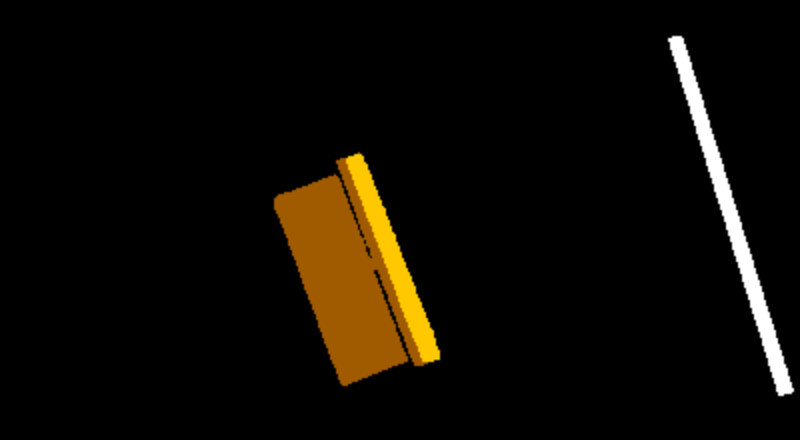

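Tray mask (275,200) to (440,360) and board-top mask are clean. Tray origin ≈ (0.5205, -0.026), back direction (0.34, -0.94). Board face middle ≈ (0.561, -0.353), inward direction (0.218, -0.976). I'll start with a small move to learn the form the tool accepts, including whether a turn can have three components.

Call:
carry_out(dp=[[0,0,-5]], twist=[[0,0.05,0]])

```text
validation failed for argument at $.tw...
```

Call:
carry_out(dp=[[-10,0,-5]], twist=[0.05])

```text
time_s: 0.18
eef_pos: [0.291, 0.6079, 0.2258]
tool_rot: [[-0.886, 0.464, -0.003], [0.464, 0.886, -0.002], [0.002, -0.004, -1.0]]
wrist_force: [-0.1, -0.1, -0.6]
gripper_width: 0.0867
gripper_force: 0.0
```

```bash
cat > plan.py <<'E'
import numpy as np, sys, json
from scipy.spatial.transform import Rotation as R
from station import robot
def plan(*wps, step=40., tstep=.12, start=None):
    """wps: (xyz world m, twist rad total). prints rows in tool axes (mm)"""
    s=robot.observe(); M=np.array(s["tool_rot"]); p=np.array(start if start is not None else s["eef_pos"])
    out=[]
    for w,tw,*st in wps:
        w=np.array(w); d=(w-p)*1000; n=max(1,int(np.ceil(np.linalg.norm(d)/(st[0] if st else step)-1e-6)),int(np.ceil(abs(tw)/tstep-1e-6)))
        for i in range(n):
            v=M.T@d/n; out.append(([round(float(x)) if n>1 else round(float(x),1) for x in v],round(tw/n,3))); M=M@R.from_rotvec([0,0,tw/n]).as_matrix()
        p=w
    for i in range(0,len(out),5): print(json.dumps([o[0] for o in out[i:i+5]]),json.dumps([o[1] for o in out[i:i+5]]))
def show():
    s=robot.observe(); print(round(s["time_s"],2),np.round(s["joint_positions"],3).tolist(),"p",np.round(s["eef_pos"],4).tolist()); print(np.round(s["tool_rot"],3).tolist(),"F",np.round(s["wrist_force"],1).tolist(),"w",round(s["gripper_width"],4),round(s["gripper_force"],1))
E
python3 - <<'E'
from plan import *
plan(((-0.09,0.45,0.25),0.87))
E
```

```text
[[24, -29, -2], [22, -31, -2], [19, -32, -2], [17, -34, -2], [14, -35, -2]] [0.079, 0.079, 0.079, 0.079, 0.079]
[[11, -36, -2], [8, -37, -2], [5, -37, -2], [2, -37, -2], [-1, -37, -2]] [0.079, 0.079, 0.079, 0.079, 0.079]
[[-4, -37, -2]] [0.079]
```

Call:
carry_out(dp=[[24,-29,-2],[22,-31,-2],[19,-32,-2],[17,-34,-2],[14,-35,-2]], twist=[0.079,0.079,0.079,0.079,0.079])

```text
time_s: 0.6
eef_pos: [0.118, 0.5349, 0.2372]
tool_rot: [[-0.633, 0.774, -0.0], [0.774, 0.633, -0.001], [-0.0, -0.001, -1.0]]
wrist_force: [0.3, 0.1, 0.1]
gripper_width: 0.0873
gripper_force: 0.0
```

Call:
carry_out(dp=[[11,-36,-2],[8,-37,-2],[5,-37,-2],[2,-37,-2],[-1,-37,-2]], twist=[0.079,0.079,0.079,0.079,0.079])

```text
time_s: 1.02
eef_pos: [-0.0543, 0.4624, 0.2475]
tool_rot: [[-0.287, 0.958, 0.0], [0.958, 0.287, -0.0], [-0.0, 0.0, -1.0]]
wrist_force: [-0.2, 1.1, -0.2]
gripper_width: 0.087
gripper_force: 0.0
```

Call:
carry_out(dp=[[-4,-37,-2],[-10,0,0],[-20,0,0],[-20,0,0],[0,0,0]], twist=[0.079,0,0,0,0])

```text
time_s: 1.43
eef_pos: [-0.0754, 0.3967, 0.2489]
tool_rot: [[-0.215, 0.977, 0.001], [0.977, 0.215, -0.003], [-0.003, 0.001, -1.0]]
wrist_force: [-0.5, -0.5, -0.2]
gripper_width: 0.0872
gripper_force: 0.0
```

```bash
python3 -c "
from plan import *
show()"
```

```text
1.43 [-1.721, -0.001, -0.142, 2.083, 0.0, 1.063, -1.646] p [-0.0754, 0.3967, 0.2489]
[[-0.215, 0.977, 0.001], [0.977, 0.215, -0.003], [-0.003, 0.001, -1.0]] F [-0.5, -0.5, -0.2] w 0.0872 0.0
```

Call:
carry_out(dp=[[-25,0,0],[-25,0,0],[-25,0,0],[-25,0,0],[-25,0,0]], twist=[0,0,0,0,0])

```text
time_s: 1.85
eef_pos: [-0.0491, 0.2772, 0.2493]
tool_rot: [[-0.214, 0.977, -0.0], [0.977, 0.214, -0.0], [-0.0, -0.0, -1.0]]
wrist_force: [0.6, -0.5, 0.7]
gripper_width: 0.087
gripper_force: 0.0
```

```bash
python3 -c "
from plan import *
show()"
```

```text
1.85 [-1.712, -0.243, -0.146, 2.283, -0.04, 1.1, -1.62] p [-0.0491, 0.2772, 0.2493]
[[-0.214, 0.977, -0.0], [0.977, 0.214, -0.0], [-0.0, -0.0, -1.0]] F [0.6, -0.5, 0.7] w 0.087 0.0
```

Call:
carry_out(dp=[[-15,0,0],[-15,0,0],[-15,0,0],[-10,0,0],[-10,0,0]], twist=[0,0,0,0,0])

```text
time_s: 2.27
eef_pos: [-0.0376, 0.2299, 0.242]
tool_rot: [[-0.212, 0.977, 0.003], [0.977, 0.212, -0.012], [-0.012, -0.0, -1.0]]
wrist_force: [-0.6, -0.6, 0.3]
gripper_width: 0.087
gripper_force: 0.0
```

```bash
python3 -c "
from plan import *
show()"
```

```text
2.27 [-1.589, -0.333, -0.232, 2.353, -0.083, 1.126, -1.557] p [-0.0376, 0.2299, 0.242]
[[-0.212, 0.977, 0.003], [0.977, 0.212, -0.012], [-0.012, -0.0, -1.0]] F [-0.6, -0.6, 0.3] w 0.087 0.0
```

Call:
carry_out(dp=[[-25,0,0],[-25,0,0],[-25,0,0],[-25,0,0],[-25,0,0]], twist=[0,0,0,0,0])

```text
time_s: 2.68
eef_pos: [-0.0279, 0.1821, 0.2041]
tool_rot: [[-0.214, 0.977, 0.017], [0.972, 0.214, -0.097], [-0.099, -0.005, -0.995]]
wrist_force: [0.8, -4.3, -0.2]
gripper_width: 0.0871
gripper_force: 0.0
```

```bash
python3 -c "
from plan import *
show()"
```

```text
2.68 [-1.513, -0.333, -0.295, 2.447, -0.111, 1.116, -1.518] p [-0.0279, 0.1821, 0.2041]
[[-0.214, 0.977, 0.017], [0.972, 0.214, -0.097], [-0.099, -0.005, -0.995]] F [0.8, -4.3, -0.2] w 0.0871 0.0
```

Call:
carry_out(dp=[[25,0,0],[25,0,0],[0,0,0]], twist=[0,0,0])

```text
time_s: 2.93
eef_pos: [-0.0402, 0.2347, 0.1996]
tool_rot: [[-0.216, 0.976, 0.015], [0.972, 0.217, -0.094], [-0.095, -0.006, -0.995]]
wrist_force: [-0.4, -0.1, -1.0]
gripper_width: 0.0871
gripper_force: 0.0
```

```bash
python3 -c "
from plan import *
show()"
```

```text
2.93 [-1.513, -0.203, -0.319, 2.378, -0.084, 1.053, -1.56] p [-0.0402, 0.2347, 0.1996]
[[-0.216, 0.976, 0.015], [0.972, 0.217, -0.094], [-0.095, -0.006, -0.995]] F [-0.4, -0.1, -1.0] w 0.0871 0.0
```

Findings:
- The tool only takes z-twists.
- Pushing past the reach limit does change the lean, and the new lean then persists. That gives me a way to set it.

I'll sweep to azimuth -77°, up high, and build an outward lean towards the board there.

```bash
python3 -c "
from plan import *
plan(((-.07,.40,.42),0),((.28,.36,.58),0),((.48,0,.60),0),((.36,-.36,.62),0),((.13,-.56,.68),0))"
```

```text
[[21, 1, -34], [21, 1, -34], [21, 1, -34], [21, 1, -34], [21, 1, -34]] [0.0, 0.0, 0.0, 0.0, 0.0]
[[21, 1, -34], [21, 1, -34], [-13, 33, -15], [-13, 33, -15], [-13, 33, -15]] [0.0, 0.0, 0.0, 0.0, 0.0]
[[-13, 33, -15], [-13, 33, -15], [-13, 33, -15], [-13, 33, -15], [-13, 33, -15]] [0.0, 0.0, 0.0, 0.0, 0.0]
[[-13, 33, -15], [-13, 33, -15], [-36, 11, 2], [-36, 11, 2], [-36, 11, 2]] [0.0, 0.0, 0.0, 0.0, 0.0]
[[-36, 11, 2], [-36, 11, 2], [-36, 11, 2], [-36, 11, 2], [-36, 11, 2]] [0.0, 0.0, 0.0, 0.0, 0.0]
[[-36, 11, 2], [-36, 11, 2], [-36, 11, 2], [-33, -20, 1], [-33, -20, 1]] [0.0, 0.0, 0.0, 0.0, 0.0]
[[-33, -20, 1], [-33, -20, 1], [-33, -20, 1], [-33, -20, 1], [-33, -20, 1]] [0.0, 0.0, 0.0, 0.0, 0.0]
[[-33, -20, 1], [-33, -20, 1], [-33, -20, 1], [-19, -34, -6], [-19, -34, -6]] [0.0, 0.0, 0.0, 0.0, 0.0]
[[-19, -34, -6], [-19, -34, -6], [-19, -34, -6], [-19, -34, -6], [-19, -34, -6]] [0.0, 0.0, 0.0, 0.0, 0.0]
[[-19, -34, -6]] [0.0]
```

Call:
carry_out(dp=[[21,1,-34],[21,1,-34],[21,1,-34],[21,1,-34],[21,1,-34]], twist=[0,0,0,0,0])

```text
time_s: 3.35
eef_pos: [-0.0594, 0.351, 0.3595]
tool_rot: [[-0.214, 0.977, 0.017], [0.972, 0.215, -0.097], [-0.098, -0.004, -0.995]]
wrist_force: [-0.8, 0.3, 0.2]
gripper_width: 0.0869
gripper_force: 0.0
```

Call:
carry_out(dp=[[21,1,-34],[21,1,-34],[-13,33,-15],[-13,33,-15],[-13,33,-15]], twist=[0,0,0,0,0])

```text
time_s: 3.77
eef_pos: [0.0377, 0.3859, 0.4703]
tool_rot: [[-0.216, 0.976, 0.017], [0.971, 0.217, -0.098], [-0.099, -0.005, -0.995]]
wrist_force: [0.3, 0.8, -0.4]
gripper_width: 0.0872
gripper_force: 0.0
```

Call:
carry_out(dp=[[-13,33,-15],[-13,33,-15],[-13,33,-15],[-13,33,-15],[-13,33,-15]], twist=[0,0,0,0,0])

```text
time_s: 4.18
eef_pos: [0.2119, 0.3648, 0.5505]
tool_rot: [[-0.215, 0.977, 0.016], [0.972, 0.215, -0.097], [-0.098, -0.005, -0.995]]
wrist_force: [-0.3, 0.5, -0.4]
gripper_width: 0.0868
gripper_force: 0.0
```

Call:
carry_out(dp=[[-13,33,-15],[-13,33,-15],[-36,11,2],[-36,11,2],[-36,11,2]], twist=[0,0,0,0,0])

```text
time_s: 4.6
eef_pos: [0.3365, 0.2579, 0.5858]
tool_rot: [[-0.215, 0.977, 0.015], [0.972, 0.215, -0.098], [-0.099, -0.007, -0.995]]
wrist_force: [1.9, -0.0, 0.4]
gripper_width: 0.0869
gripper_force: 0.0
```

Call:
carry_out(dp=[[-36,11,2],[-36,11,2],[-36,11,2],[-36,11,2],[-36,11,2]], twist=[0,0,0,0,0])

```text
time_s: 5.02
eef_pos: [0.4283, 0.0933, 0.5935]
tool_rot: [[-0.215, 0.977, 0.015], [0.972, 0.215, -0.096], [-0.097, -0.006, -0.995]]
wrist_force: [1.8, 0.5, 0.0]
gripper_width: 0.0872
gripper_force: 0.0
```

```bash
python3 -c "
from plan import *
show()"
```

```text
5.02 [-0.886, -0.054, 0.476, 1.367, 0.124, 1.845, -0.161] p [0.4283, 0.0933, 0.5935]
[[-0.215, 0.977, 0.015], [0.972, 0.215, -0.096], [-0.097, -0.006, -0.995]] F [1.8, 0.5, 0.0] w 0.0872 0.0
```

Call:
carry_out(dp=[[-36,11,2],[-36,11,2],[-36,11,2],[-33,-20,1],[-33,-20,1]], twist=[0,0,0,0,0])

```text
time_s: 5.43
eef_pos: [0.4592, -0.0769, 0.6011]
tool_rot: [[-0.215, 0.977, 0.011], [0.972, 0.215, -0.099], [-0.099, -0.01, -0.995]]
wrist_force: [0.1, -0.8, 0.1]
gripper_width: 0.087
gripper_force: 0.0
```

Call:
carry_out(dp=[[-33,-20,1],[-33,-20,1],[-33,-20,1],[-33,-20,1],[-33,-20,1]], twist=[0,0,0,0,0])

```text
time_s: 5.85
eef_pos: [0.3953, -0.2601, 0.6139]
tool_rot: [[-0.215, 0.976, 0.015], [0.972, 0.216, -0.094], [-0.096, -0.005, -0.995]]
wrist_force: [0.7, -0.6, -0.7]
gripper_width: 0.0868
gripper_force: 0.0
```

Call:
carry_out(dp=[[-33,-20,1],[-33,-20,1],[-33,-20,1],[-19,-34,-6],[-19,-34,-6]], twist=[0,0,0,0,0])

```text
time_s: 6.27
eef_pos: [0.3008, -0.4185, 0.6362]
tool_rot: [[-0.215, 0.976, 0.012], [0.972, 0.216, -0.095], [-0.095, -0.008, -0.995]]
wrist_force: [-0.8, -0.3, 0.2]
gripper_width: 0.0866
gripper_force: 0.0
```

```bash
python3 -c "
from plan import *
show()"
```

```text
6.27 [-0.172, 0.117, 1.2, 1.177, -0.072, 1.834, 1.217] p [0.3008, -0.4185, 0.6362]
[[-0.215, 0.976, 0.012], [0.972, 0.216, -0.095], [-0.095, -0.008, -0.995]] F [-0.8, -0.3, 0.2] w 0.0866 0.0
```

Call:
carry_out(dp=[[-19,-34,-6],[-19,-34,-6],[-19,-34,-6],[-19,-34,-6],[0,0,0]], twist=[0,0,0,0,0])

```text
time_s: 6.68
eef_pos: [0.1712, -0.5234, 0.6692]
tool_rot: [[-0.191, 0.982, 0.009], [0.977, 0.191, -0.097], [-0.097, -0.01, -0.995]]
wrist_force: [-2.1, 0.6, 0.4]
gripper_width: 0.0867
gripper_force: 0.0
```

Call:
carry_out(dp=[[-30,0,-25],[-30,0,-25],[-30,0,-25],[-30,0,-25],[0,0,0]], twist=[0,0,0,0,0])

```text
time_s: 7.1
eef_pos: [0.2036, -0.5671, 0.6839]
tool_rot: [[-0.229, 0.973, 0.0], [0.968, 0.228, -0.106], [-0.103, -0.024, -0.994]]
wrist_force: [0.3, -1.2, -0.3]
gripper_width: 0.0865
gripper_force: 0.0
```

```bash
python3 -c "
from plan import *
show()"
```

```text
7.1 [0.882, 0.305, 0.447, 0.778, -0.111, 1.982, 1.485] p [0.2036, -0.5671, 0.6839]
[[-0.229, 0.973, 0.0], [0.968, 0.228, -0.106], [-0.103, -0.024, -0.994]] F [0.3, -1.2, -0.3] w 0.0865 0.0
```

Call:
carry_out(dp=[[0,-25,0],[0,-25,0],[0,-22,0]], twist=[0,0,0])

```text
time_s: 7.35
eef_pos: [0.1296, -0.5814, 0.6871]
tool_rot: [[-0.223, 0.975, -0.005], [0.969, 0.221, -0.108], [-0.104, -0.029, -0.994]]
wrist_force: [0.3, 0.3, -0.0]
gripper_width: 0.0873
gripper_force: 0.0
```

Call:
carry_out(dp=[[-10,0,-35],[-10,0,-35],[-10,0,-35],[-10,0,-35],[-10,0,-35]], twist=[0,0,0,0,0])

```text
time_s: 7.77
eef_pos: [0.1329, -0.5728, 0.7574]
tool_rot: [[-0.224, 0.974, 0.027], [0.943, 0.224, -0.247], [-0.246, -0.03, -0.969]]
wrist_force: [0.9, 0.2, -0.4]
gripper_width: 0.0868
gripper_force: 0.0
```

```bash
python3 -c "
from plan import *
show()"
```

```text
7.77 [0.994, 0.263, 0.45, 0.664, -0.111, 1.986, 1.588] p [0.1329, -0.5728, 0.7574]
[[-0.224, 0.974, 0.027], [0.943, 0.224, -0.247], [-0.246, -0.03, -0.969]] F [0.9, 0.2, -0.4] w 0.0868 0.0
```

Call:
carry_out(dp=[[-10,30,-20],[-14,0,-38],[-14,0,-38],[-14,0,-38],[-14,0,-38]], twist=[0,0,0,0,0])

```text
time_s: 8.18
eef_pos: [0.1576, -0.5506, 0.8232]
tool_rot: [[-0.216, 0.974, 0.061], [0.899, 0.223, -0.377], [-0.381, -0.027, -0.924]]
wrist_force: [0.0, -0.8, 0.4]
gripper_width: 0.087
gripper_force: 0.0
```

Call:
carry_out(dp=[[-18,0,-36],[-18,0,-36],[-18,0,-36],[-18,0,-36],[-18,0,-36]], twist=[0,0,0,0,0])

```text
time_s: 8.6
eef_pos: [0.152, -0.5268, 0.8917]
tool_rot: [[-0.204, 0.974, 0.096], [0.833, 0.224, -0.506], [-0.514, -0.023, -0.857]]
wrist_force: [0.7, -0.6, -0.2]
gripper_width: 0.0874
gripper_force: 0.0
```

```bash
python3 -c "
from plan import *
show()"
```

```text
8.6 [0.855, 0.217, 0.606, 0.426, -0.153, 1.986, 1.547] p [0.152, -0.5268, 0.8917]
[[-0.204, 0.974, 0.096], [0.833, 0.224, -0.506], [-0.514, -0.023, -0.857]] F [0.7, -0.6, -0.2] w 0.0874 0.0
```

Call:
carry_out(dp=[[-15,30,-24],[-20,0,-34],[-20,0,-34],[-20,0,-34],[-20,0,-34]], twist=[0,0,0,0,0])

```text
time_s: 9.02
eef_pos: [0.1697, -0.4879, 0.9503]
tool_rot: [[-0.189, 0.973, 0.129], [0.758, 0.228, -0.611], [-0.624, -0.017, -0.781]]
wrist_force: [0.5, -0.0, 0.3]
gripper_width: 0.087
gripper_force: 0.0
```

Call:
carry_out(dp=[[-24,0,-32],[-24,0,-32],[0,0,0]], twist=[0,0,0])

```text
time_s: 9.27
eef_pos: [0.1634, -0.4739, 0.9762]
tool_rot: [[-0.179, 0.973, 0.144], [0.719, 0.229, -0.656], [-0.671, -0.014, -0.741]]
wrist_force: [-0.6, 0.4, -0.1]
gripper_width: 0.087
gripper_force: 0.0
```

```bash
python3 -c "
from plan import *
show()
M=np.array(robot.observe()['tool_rot']); z=M[:,2]; print('lean',np.degrees(np.arccos(-z[2])),'az',np.degrees(np.arctan2(z[1],z[0])))
"
```

```text
9.27 [0.712, 0.19, 0.789, 0.269, -0.209, 1.986, 1.517] p [0.1634, -0.4739, 0.9762]
[[-0.179, 0.973, 0.144], [0.719, 0.229, -0.656], [-0.671, -0.014, -0.741]] F [-0.6, 0.4, -0.1] w 0.087 0.0
lean 42.15814686266598 az -77.63435360591747
```

```bash
python3 -c "
from plan import *
plan(((.30,-.42,.72),0),((.46,-.12,.55),0),((.50,.07,.34),0))"
```

```text
[[23, 19, 22], [23, 19, 22], [23, 19, 22], [23, 19, 22], [23, 19, 22]] [0.0, 0.0, 0.0, 0.0, 0.0]
[[23, 19, 22], [23, 19, 22], [23, 19, 22], [30, 23, -5], [30, 23, -5]] [0.0, 0.0, 0.0, 0.0, 0.0]
[[30, 23, -5], [30, 23, -5], [30, 23, -5], [30, 23, -5], [30, 23, -5]] [0.0, 0.0, 0.0, 0.0, 0.0]
[[30, 23, -5], [30, 23, -5], [30, 23, -5], [34, 11, 5], [34, 11, 5]] [0.0, 0.0, 0.0, 0.0, 0.0]
[[34, 11, 5], [34, 11, 5], [34, 11, 5], [34, 11, 5], [34, 11, 5]] [0.0, 0.0, 0.0, 0.0, 0.0]
[[34, 11, 5]] [0.0]
```

Call:
carry_out(dp=[[23,19,22],[23,19,22],[23,19,22],[23,19,22],[23,19,22]], twist=[0,0,0,0,0])

```text
time_s: 9.68
eef_pos: [0.2102, -0.45, 0.8934]
tool_rot: [[-0.138, 0.979, 0.148], [0.736, 0.202, -0.646], [-0.663, 0.02, -0.749]]
wrist_force: [-1.2, -4.1, -0.5]
gripper_width: 0.0867
gripper_force: 0.0
```

Call:
carry_out(dp=[[23,19,22],[23,19,22],[23,19,22],[30,23,-5],[30,23,-5]], twist=[0,0,0,0,0])

```text
time_s: 10.1
eef_pos: [0.3022, -0.3678, 0.7652]
tool_rot: [[-0.143, 0.979, 0.147], [0.739, 0.204, -0.642], [-0.658, 0.016, -0.753]]
wrist_force: [0.8, 0.6, 1.1]
gripper_width: 0.0869
gripper_force: 0.0
```

Call:
carry_out(dp=[[30,23,-5],[30,23,-5],[30,23,-5],[30,23,-5],[30,23,-5]], twist=[0,0,0,0,0])

```text
time_s: 10.52
eef_pos: [0.3902, -0.2167, 0.6885]
tool_rot: [[-0.143, 0.978, 0.149], [0.738, 0.206, -0.642], [-0.659, 0.018, -0.752]]
wrist_force: [1.6, -0.9, 1.1]
gripper_width: 0.087
gripper_force: 0.0
```

```bash
cat >> plan.py <<'E'
def lean():
    M=np.array(robot.observe()['tool_rot']); z=M[:,2]; print('lean',np.degrees(np.arccos(-z[2])).round(2),'az',np.degrees(np.arctan2(z[1],z[0])).round(2),'roll',np.degrees(np.arcsin(M[2,1])).round(2))
E
python3 -c "
from plan import *
show();lean()
plan(((.46,-.12,.55),0),((.50,.07,.34),0))
"
```

```text
10.52 [-0.074, -0.187, -0.005, 1.447, 0.718, 1.708, 0.289] p [0.3902, -0.2167, 0.6885]
[[-0.143, 0.978, 0.149], [0.738, 0.206, -0.642], [-0.659, 0.018, -0.752]] F [1.6, -0.9, 1.1] w 0.087 0.0
lean 41.26 az -76.95 roll 1.03
[[31, 17, 10], [31, 17, 10], [31, 17, 10], [31, 17, 10], [31, 17, 10]] [0.0, 0.0, 0.0, 0.0, 0.0]
[[34, 9, 5], [34, 9, 5], [34, 9, 5], [34, 9, 5], [34, 9, 5]] [0.0, 0.0, 0.0, 0.0, 0.0]
[[34, 9, 5], [34, 9, 5], [34, 9, 5]] [0.0, 0.0, 0.0]
```

Call:
carry_out(dp=[[31,17,10],[31,17,10],[31,17,10],[31,17,10],[31,17,10]], twist=[0,0,0,0,0])

```text
time_s: 10.93
eef_pos: [0.4586, -0.1175, 0.5497]
tool_rot: [[-0.143, 0.978, 0.149], [0.738, 0.206, -0.642], [-0.659, 0.018, -0.752]]
wrist_force: [0.5, 0.1, 0.2]
gripper_width: 0.087
gripper_force: 0.0
```

Call:
carry_out(dp=[[34,9,5],[34,9,5],[34,9,5],[34,9,5],[34,9,5]], twist=[0,0,0,0,0])

```text
time_s: 11.35
eef_pos: [0.4817, 0.0012, 0.4199]
tool_rot: [[-0.143, 0.978, 0.149], [0.738, 0.206, -0.643], [-0.659, 0.018, -0.752]]
wrist_force: [1.0, 0.9, -0.9]
gripper_width: 0.0865
gripper_force: 0.0
```

Call:
carry_out(dp=[[34,9,5],[0,0,0]], twist=[0,0])

```text
time_s: 11.52
eef_pos: [0.4857, 0.0282, 0.3892]
tool_rot: [[-0.155, 0.977, 0.146], [0.737, 0.213, -0.642], [-0.658, 0.008, -0.753]]
wrist_force: [-0.6, 1.3, -0.5]
gripper_width: 0.0874
gripper_force: 0.0
```

```bash
python3 -c "
from plan import *
show();lean()
M=np.array(robot.observe()['tool_rot']); z=M[:,2]; g=np.array([.5205,-.026,.072]); t=g+.019*z; print(t)
plan((t-.1*z,0),(t,0,25))
"
```

```text
11.52 [-0.296, 0.119, -0.298, 1.81, 0.695, 1.54, -0.525] p [0.4857, 0.0282, 0.3892]
[[-0.155, 0.977, 0.146], [0.737, 0.213, -0.642], [-0.658, 0.008, -0.753]] F [-0.6, 1.3, -0.5] w 0.0874 0.0
lean 41.16 az -77.16 roll 0.46
[ 0.52327993 -0.03819161  0.05769488]
[[23, 3, 28], [23, 3, 28], [23, 3, 28], [23, 3, 28], [23, 3, 28]] [0.0, 0.0, 0.0, 0.0, 0.0]
[[23, 3, 28], [23, 3, 28], [0, 0, 25], [0, 0, 25], [0, 0, 25]] [0.0, 0.0, 0.0, 0.0, 0.0]
[[0, 0, 25]] [0.0]
```

Call:
carry_out(dp=[[23,3,28],[23,3,28],[23,3,28],[23,3,28],[23,3,28]], twist=[0,0,0,0,0])

```text
time_s: 11.93
eef_pos: [0.5059, 0.0216, 0.2135]
tool_rot: [[-0.142, 0.979, 0.149], [0.738, 0.205, -0.642], [-0.659, 0.019, -0.752]]
wrist_force: [0.6, 0.2, -0.1]
gripper_width: 0.087
gripper_force: 0.0
```

Call:
carry_out(dp=[[23,3,28],[23,3,28],[0,0,0]], twist=[0,0,0])

```text
time_s: 12.18
eef_pos: [0.5105, 0.0193, 0.1368]
tool_rot: [[-0.15, 0.979, 0.14], [0.736, 0.205, -0.645], [-0.66, 0.006, -0.751]]
wrist_force: [0.1, -1.1, -0.2]
gripper_width: 0.0873
gripper_force: 0.0
```

```bash
python3 -c "
from plan import *
show();lean()
M=np.array(robot.observe()['tool_rot']); z=M[:,2]; g=np.array([.5205,-.026,.072]); t=g+.019*z; print(t)
plan((t,0,25))
from station import viewer; import cv2
c=viewer.read_camera('top'); im=c['color'][150:350,220:480]; cv2.imwrite('pics/t2.png',cv2.resize(im,None,fx=3,fy=3,interpolation=cv2.INTER_CUBIC)[...,::-1])
"
```

```text
12.18 [-0.318, 0.442, -0.261, 2.044, 0.869, 1.165, -0.931] p [0.5105, 0.0193, 0.1368]
[[-0.15, 0.979, 0.14], [0.736, 0.205, -0.645], [-0.66, 0.006, -0.751]] F [0.1, -1.1, -0.2] w 0.0873 0.0
lean 41.34 az -77.76 roll 0.37
[ 0.52316143 -0.03826412  0.05773437]
[[2, 0, 25], [2, 0, 25], [2, 0, 25], [2, 0, 25]] [0.0, 0.0, 0.0, 0.0]
```

View pics/t2.png

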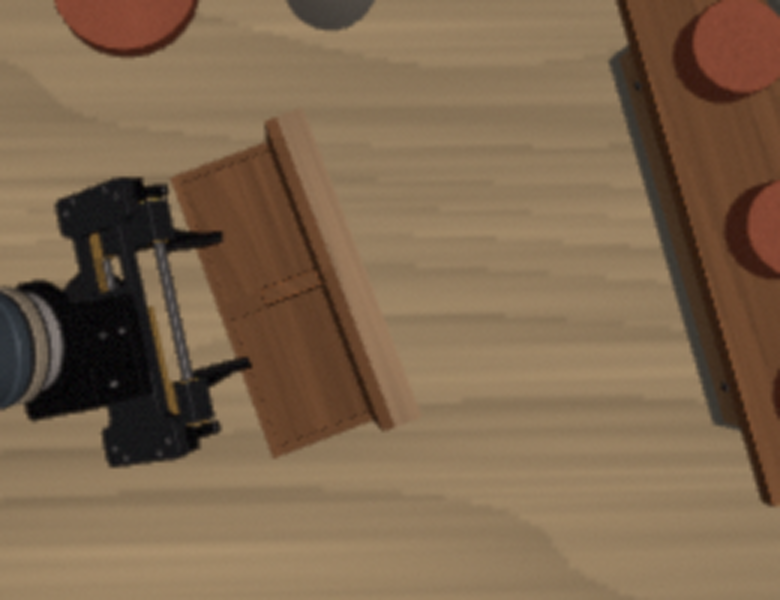

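The fingers (tips at (220,238) and (248,365) in the crop) straddle the divider at (290,285), about 7° off the tray's yaw, which closing should align. I'll go in and close.

Call:
carry_out(dp=[[2,0,25],[2,0,25],[2,0,25],[2,0,25],[0,0,0]], twist=[0,0,0,0,0])

```text
time_s: 12.65
eef_pos: [0.5272, -0.0398, 0.0624]
tool_rot: [[-0.141, 0.979, 0.146], [0.737, 0.202, -0.645], [-0.661, 0.017, -0.75]]
wrist_force: [-0.1, -0.3, 0.5]
gripper_width: 0.087
gripper_force: 0.0
```

Call:
carry_out(dp=[[0,0,0],[0,0,0],[0,0,0],[0,0,0],[0,0,0]], twist=[0,0,0,0,0], jaw=0)

```text
time_s: 13.07
eef_pos: [0.528, -0.0356, 0.0631]
tool_rot: [[-0.143, 0.978, 0.152], [0.739, 0.207, -0.641], [-0.659, 0.021, -0.752]]
wrist_force: [0.1, 0.3, -1.0]
gripper_width: 0.0614
gripper_force: 0.0
```

Call:
carry_out(dp=[[0,0,0],[0,0,0],[0,0,0]], twist=[0,0,0])

```text
time_s: 13.32
eef_pos: [0.5275, -0.0364, 0.0622]
tool_rot: [[-0.143, 0.978, 0.15], [0.738, 0.206, -0.642], [-0.659, 0.019, -0.752]]
wrist_force: [0.0, 0.5, 1.0]
gripper_width: 0.0418
gripper_force: 0.0
```

```bash
python3 -c "
from plan import *
show();lean()
"
```

```text
13.32 [-0.262, 0.555, -0.194, 2.1, 1.024, 1.002, -1.037] p [0.5275, -0.0364, 0.0622]
[[-0.143, 0.978, 0.15], [0.738, 0.206, -0.642], [-0.659, 0.019, -0.752]] F [0.0, 0.5, 1.0] w 0.0418 0.0
lean 41.26 az -76.87 roll 1.07
```

Call:
carry_out(dp=[[0,0,0],[0,0,0],[0,0,0],[0,0,0],[0,0,0]], twist=[0,0,0,0,0])

```text
time_s: 13.73
eef_pos: [0.5272, -0.0364, 0.0618]
tool_rot: [[-0.144, 0.978, 0.149], [0.739, 0.206, -0.642], [-0.659, 0.018, -0.752]]
wrist_force: [-0.6, -0.1, 0.5]
gripper_width: 0.014
gripper_force: 30.1
```

Call:
carry_out(dp=[[0,0,0],[0,0,0],[0,0,0]], twist=[0,0,0])

```text
time_s: 13.98
eef_pos: [0.5271, -0.0364, 0.0618]
tool_rot: [[-0.143, 0.978, 0.149], [0.738, 0.206, -0.642], [-0.659, 0.018, -0.752]]
wrist_force: [-2.2, 0.8, -0.7]
gripper_width: 0.0139
gripper_force: 30.1
```

Call:
carry_out(dp=[[-4,0,-5],[-7,0,-8],[-13,0,-15],[-13,0,-15],[-20,0,-22]], twist=[0,0,0,0,0])

```text
time_s: 14.4
eef_pos: [0.5249, -0.0366, 0.1482]
tool_rot: [[-0.146, 0.978, 0.148], [0.739, 0.207, -0.641], [-0.658, 0.016, -0.753]]
wrist_force: [0.6, 0.3, -5.7]
gripper_width: 0.0137
gripper_force: 29.9
```

```bash
python3 -c "
from plan import *
show();lean()
from station import viewer; import cv2
a=viewer.read_camera('top')['color'][150:350,220:480]; b=viewer.read_camera('scene')['color'][100:300,200:420]
a=cv2.resize(a,(400,308),interpolation=cv2.INTER_CUBIC);b=cv2.resize(b,(339,308),interpolation=cv2.INTER_CUBIC)
cv2.imwrite('pics/t3.png',cv2.hconcat([a,b])[...,::-1])
"
```

```text
14.4 [-0.234, 0.405, -0.224, 2.063, 0.912, 1.104, -0.854] p [0.5249, -0.0366, 0.1482]
[[-0.146, 0.978, 0.148], [0.739, 0.207, -0.641], [-0.658, 0.016, -0.753]] F [0.6, 0.3, -5.7] w 0.0137 29.9
lean 41.15 az -77.04 roll 0.9
```

View pics/t3.png

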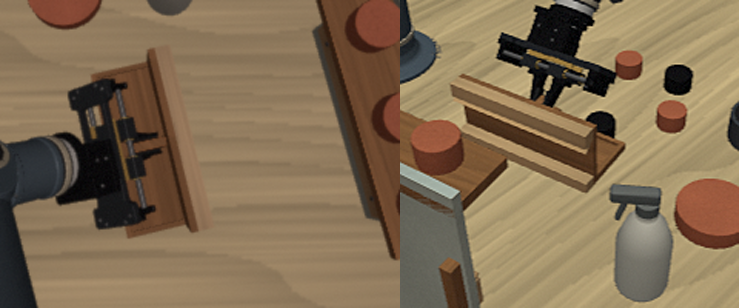

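The tray is lifted and has aligned with the tool: in the left half its strip runs (158,50) to (205,228), parallel to the board. Next I'll measure the tray in the grip and cross-check the rack in the scene view.

```bash
cat > meas.py <<'E'
from h import *
from station import robot, viewer
def strip(ztop,win):
    """strip-top rectangle (world mm) of the tray in the top view"""
    c=viewer.read_camera("top"); im=c["color"].astype(int); rg=cv2.GaussianBlur((im[...,0]-im[...,1]).astype(np.float32),(0,0),.8); V=im.max(2)
    r0,r1,c0,c1=win; W=np.zeros(V.shape,bool); W[r0:r1,c0:c1]=1
    st=W&(rg>23.5)&(V>113)
    st=max(blobs(cv2.morphologyEx(st.astype(np.uint8),cv2.MORPH_OPEN,np.ones((3,3))),200),key=lambda b:b[1][4])[0]
    p=ray(c,np.argwhere(st)[:,::-1],ztop)[:,:2]*1000; r=cv2.minAreaRect(p.astype(np.float32)); return r,np.argwhere(st).min(0),np.argwhere(st).max(0)
E
python3 - <<'E'
from meas import *
from plan import show,lean
show();lean()
r=strip(.2035,(150,350,270,420)); print(r)
# rack check in scene view
a=np.radians(-77.4); X=np.array([np.cos(a),np.sin(a),0]); Y=np.array([-X[1],X[0],0]); O=np.array([.561,-.3526,0])
cs=load("scene0"); 
for x,y,z in [(0.015,-.165,.335),(0.015,.165,.335),(0,-.165,.335),(0,.165,.335),(0.015,.165,0),(-.085,.165,.3)]: print((x,y,z),proj(cs,O+x*X+y*Y+np.array([0,0,z])).round(1))
im=cs["color"]; cv2.imwrite("pics/rk.png",cv2.resize(im[140:340,90:290],None,fx=3,fy=3,interpolation=cv2.INTER_CUBIC)[...,::-1])
E
```

```text
14.5 [-0.234, 0.399, -0.224, 2.058, 0.915, 1.105, -0.856] p [0.5284, -0.0362, 0.1531]
[[-0.137, 0.978, 0.156], [0.74, 0.206, -0.64], [-0.659, 0.028, -0.752]] F [0.9, 0.0, -6.1] w 0.0138 29.9
lean 41.24 az -76.28 roll 1.6
(((549.8948364257812, -139.70065307617188), (260.85595703125, 155.98782348632812), 12.087745666503906), array([177, 320]), array([298, 419]))
(0.015, -0.165, 0.335) [[101.3 164.7]]
(0.015, 0.165, 0.335) [[232.9 229.2]]
(0, -0.165, 0.335) [[107.5 160.7]]
(0, 0.165, 0.335) [[238.6 223.7]]
(0.015, 0.165, 0) [[253.3 335.2]]
(-0.085, 0.165, 0.3) [[270.  208.7]]
```

View pics/rk.png

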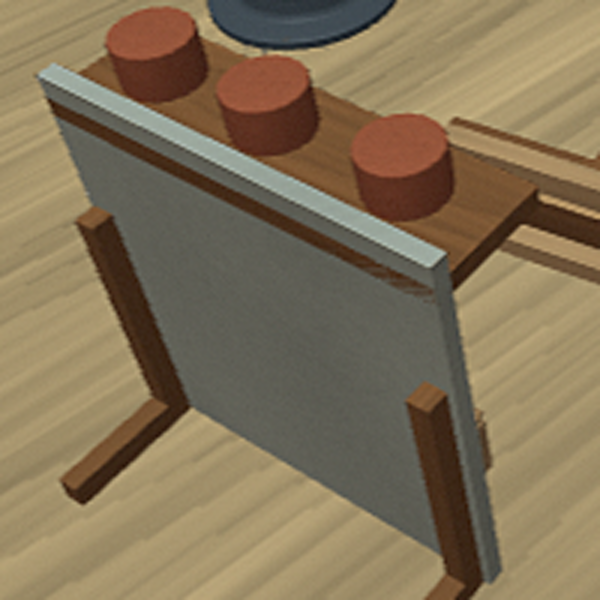

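```bash
sed -i 's/rg>23.5/rg>25/' meas.py
python3 - <<'E'
from meas import *
import plan
r=strip(.2035+.005,(165,315,305,372)); print(r)
s=robot.observe(); M=s["tool_rot"]; p=np.array(s["eef_pos"]); g=p-.019*M[:,2]; print("g",g.round(4)); plan.lean()
x=np.array([.2232,-.9748]); y=np.array([.9748,.2232]); d=np.array(r[0][0])-g[:2]*1000; print("strip rel grip: x",d@x,"y",d@y)
E
```

```text
(((535.2940063476562, -74.99726867675781), (256.18212890625, 24.731159210205078), 12.267972946166992), array([178, 320]), array([298, 358]))
g [ 0.5232 -0.0244  0.1634]
lean 41.17 az -76.74 roll 1.21
strip rel grip: x 52.03667250897287 y 0.4673960170523461
```

```bash
cat >> plan.py <<'E'
O=np.array([.561,-.3526,0]); X=np.array([.2181,-.9759,0]); Y=np.array([.9759,.2181,0])
def tcp(x,y,z):
    """TCP (world) that puts the grasp point at rack x,y,z (mm)"""
    return O+(x*X+y*Y+np.array([0,0,z]))/1000+.019*np.array(robot.observe()["tool_rot"])[:,2]
def where():
    s=robot.observe(); g=np.array(s["eef_pos"])-.019*np.array(s["tool_rot"])[:,2]-O; print("grasp in rack mm",(g@X*1000).round(1),(g@Y*1000).round(1),(g[2]*1000).round(1),"t",round(s["time_s"],2),"F",np.round(s["wrist_force"],1),"w",round(s["gripper_width"]*1000,1))
E
python3 -c "
from plan import *
where()
plan((tcp(-105,0,176),0,38),(tcp(-105,0,240),0,16))"
```

```text
grasp in rack mm -328.5 34.7 163.4 t 14.6 F [-0.5 -0.2 -5.8] w 13.7
[[-30, -5, 23], [-30, -5, 23], [-30, -5, 23], [-30, -5, 23], [-30, -5, 23]] [0.0, 0.0, 0.0, 0.0, 0.0]
[[-30, -5, 23], [-11, 0, -12], [-11, 0, -12], [-11, 0, -12], [-11, 0, -12]] [0.0, 0.0, 0.0, 0.0, 0.0]
```

Call:
carry_out(dp=[[-30,-5,23],[-30,-5,23],[-30,-5,23],[-30,-5,23],[-30,-5,23]], twist=[0,0,0,0,0])

```text
time_s: 15.02
eef_pos: [0.5386, -0.2281, 0.1587]
tool_rot: [[-0.146, 0.978, 0.147], [0.739, 0.206, -0.642], [-0.658, 0.015, -0.753]]
wrist_force: [1.3, -0.1, -3.9]
gripper_width: 0.0135
gripper_force: 30.0
```

Call:
carry_out(dp=[[-30,-5,23],[0,0,0],[0,0,0]], twist=[0,0,0])

```text
time_s: 15.27
eef_pos: [0.54, -0.2679, 0.1612]
tool_rot: [[-0.14, 0.98, 0.142], [0.739, 0.199, -0.644], [-0.659, 0.015, -0.752]]
wrist_force: [1.0, 0.9, -6.2]
gripper_width: 0.0139
gripper_force: 30.0
```

```bash
python3 -c "
from plan import *
show();where();lean()
plan((tcp(-105,0,240),0,16))"
```

```text
15.27 [0.093, 0.366, -0.056, 2.077, 1.082, 0.831, -0.582] p [0.54, -0.2679, 0.1612]
[[-0.14, 0.98, 0.142], [0.739, 0.199, -0.644], [-0.659, 0.015, -0.752]] F [1.0, 0.9, -6.2] w 0.0139 30.0
grasp in rack mm -99.7 -2.0 175.5 t 15.27 F [ 1.   0.9 -6.2] w 13.9
lean 41.23 az -77.53 roll 0.86
[[-8, 1, -10], [-8, 1, -10], [-8, 1, -10], [-8, 1, -10], [-8, 1, -10]] [0.0, 0.0, 0.0, 0.0, 0.0]
```

Call:
carry_out(dp=[[-8,1,-10],[-8,1,-10],[-8,0,-10],[-8,0,-10],[-8,0,-10]], twist=[0,0,0,0,0])

```text
time_s: 15.68
eef_pos: [0.5424, -0.2597, 0.2253]
tool_rot: [[-0.147, 0.978, 0.148], [0.739, 0.208, -0.641], [-0.657, 0.015, -0.753]]
wrist_force: [0.6, -0.4, -5.1]
gripper_width: 0.0137
gripper_force: 30.0
```

Call:
carry_out(dp=[[0,0,0],[-3.3,0,-3.8],[-3.3,0,-3.8],[0,0,0]], twist=[0,0,0,0])

```text
time_s: 16.02
eef_pos: [0.5429, -0.2612, 0.2368]
tool_rot: [[-0.144, 0.978, 0.15], [0.738, 0.207, -0.642], [-0.659, 0.018, -0.752]]
wrist_force: [-0.3, -0.4, -4.7]
gripper_width: 0.0138
gripper_force: 30.0
```

```bash
python3 -c "
from plan import *
where();lean()"
```

```text
grasp in rack mm -105.6 2.2 251.1 t 16.02 F [-0.3 -0.4 -4.7] w 13.8
lean 41.25 az -76.89 roll 1.04
```

Call:
carry_out(dp=[[-4,0,-4.5],[0,0,0]], twist=[0,0])

```text
time_s: 16.18
eef_pos: [0.5429, -0.2617, 0.2434]
tool_rot: [[-0.143, 0.978, 0.15], [0.738, 0.206, -0.642], [-0.659, 0.019, -0.752]]
wrist_force: [0.4, -0.1, -5.9]
gripper_width: 0.0134
gripper_force: 30.0
```

Call:
carry_out(dp=[[-2,0,-2.3],[0,0,0]], twist=[0,0])

```text
time_s: 16.35
eef_pos: [0.5421, -0.2617, 0.2453]
tool_rot: [[-0.144, 0.978, 0.148], [0.739, 0.206, -0.642], [-0.658, 0.017, -0.752]]
wrist_force: [1.8, -0.6, -8.9]
gripper_width: 0.0139
gripper_force: 30.1
```

Call:
carry_out(dp=[[-2,0,-2.3],[0,0,0]], twist=[0,0])

```text
time_s: 16.52
eef_pos: [0.5416, -0.2607, 0.247]
tool_rot: [[-0.145, 0.978, 0.147], [0.74, 0.206, -0.64], [-0.657, 0.016, -0.754]]
wrist_force: [0.0, -0.3, -15.1]
gripper_width: 0.014
gripper_force: 30.0
```

Call:
carry_out(dp=[[-2,0,-2.3],[0,0,0]], twist=[0,0])

```text
time_s: 16.68
eef_pos: [0.5413, -0.2593, 0.2491]
tool_rot: [[-0.146, 0.978, 0.147], [0.741, 0.207, -0.638], [-0.655, 0.016, -0.755]]
wrist_force: [0.0, 4.9, -20.0]
gripper_width: 0.0139
gripper_force: 30.0
```

```bash
python3 -c "
from plan import *
where();lean();print(robot.observe()['torque'])"
```

```text
grasp in rack mm -107.8 1.1 263.5 t 16.68 F [  0.    4.9 -20. ] w 13.9
lean 40.93 az -77.03 roll 0.91
[4.51465285 1.3870926  0.01408178]
```

Call:
carry_out(dp=[[-2,0,-2.3],[0,0,0]], twist=[0,0])

```text
time_s: 16.85
eef_pos: [0.5411, -0.2581, 0.2515]
tool_rot: [[-0.147, 0.978, 0.147], [0.742, 0.208, -0.637], [-0.654, 0.015, -0.757]]
wrist_force: [-1.1, 7.9, -21.7]
gripper_width: 0.0139
gripper_force: 30.0
```

Call:
carry_out(dp=[[-2,0,-2.3],[0,0,0]], twist=[0,0])

```text
time_s: 17.02
eef_pos: [0.541, -0.2574, 0.2542]
tool_rot: [[-0.148, 0.978, 0.147], [0.743, 0.208, -0.636], [-0.653, 0.015, -0.757]]
wrist_force: [-2.1, 9.3, -21.2]
gripper_width: 0.0141
gripper_force: 30.0
```

Call:
carry_out(dp=[[-2,0,-2.3],[0,0,0]], twist=[0,0])

```text
time_s: 17.18
eef_pos: [0.5409, -0.2572, 0.2572]
tool_rot: [[-0.148, 0.978, 0.147], [0.743, 0.208, -0.636], [-0.653, 0.015, -0.757]]
wrist_force: [-2.5, 9.8, -21.5]
gripper_width: 0.014
gripper_force: 30.0
```

```bash
python3 -c "
from plan import *
where();lean();print(robot.observe()['torque'])"
```

```text
grasp in rack mm -109.9 1.1 271.6 t 17.18 F [ -2.5   9.8 -21.5] w 14.0
lean 40.77 az -76.97 roll 0.86
[ 5.54924533  1.76194997 -0.07404524]
```

Force plateaued at about 15 N while the tool rose 13 mm past contact, so the tray is pivoting in the grip. I'll back off and measure the tip angle.

```bash
python3 -c "
from plan import *
plan((tcp(-115,0,205),0,30),(tcp(-215,0,205),0,38))"
```

```text
[[16, -1, 16], [16, -1, 16], [16, -1, 16], [25, 0, -22], [25, 0, -22]] [0.0, 0.0, 0.0, 0.0, 0.0]
[[25, 0, -22]] [0.0]
```

Call:
carry_out(dp=[[16,0,16],[16,0,16],[16,0,16],[25,0,-22],[25,0,-22]], twist=[0,0,0,0,0])

```text
time_s: 17.6
eef_pos: [0.5299, -0.1948, 0.1958]
tool_rot: [[-0.138, 0.979, 0.149], [0.735, 0.202, -0.647], [-0.664, 0.02, -0.748]]
wrist_force: [1.2, 0.3, -6.1]
gripper_width: 0.0135
gripper_force: 30.0
```

Call:
carry_out(dp=[[25,0,-22],[0,0,0],[0,0,0]], twist=[0,0,0])

```text
time_s: 17.85
eef_pos: [0.5259, -0.1576, 0.1971]
tool_rot: [[-0.143, 0.977, 0.159], [0.736, 0.212, -0.643], [-0.662, 0.025, -0.749]]
wrist_force: [-0.9, -1.4, -4.5]
gripper_width: 0.0135
gripper_force: 30.0
```

Run:
```python
from meas import *
from plan import *
where(); lean()
c=viewer.read_camera("top"); cs=viewer.read_camera("scene"); np.save("pics/tt.npy",c,allow_pickle=True); np.save("pics/ss.npy",cs,allow_pickle=True)
s=robot.observe(); g=np.array(s["eef_pos"])-.019*np.array(s["tool_rot"])[:,2]
def P(x,y,z,phi):
    dx,dz=x+2,z-76; c_,s_=np.cos(phi),np.sin(phi); return g+((dx*c_+dz*s_)*X+y*Y+np.array([0,0,-dx*s_+dz*c_]))/1000
names=[(-61,128,14),(-61,-128,14),(29,128,117),(29,-128,117),(39,128,117),(39,-128,117),(61,128,117),(61,-128,117)]
for d in (0,10,15,20): print(d,[proj(c,P(*n,np.radians(d)))[0].round(0).astype(int).tolist() for n in names])
a=c["color"][130:330,280:440]; b=cs["color"][110:260,180:380]
cv2.imwrite("pics/t4.png",cv2.hconcat([cv2.resize(a,(400,500),interpolation=cv2.INTER_CUBIC),cv2.resize(b,(400,300),interpolation=cv2.INTER_CUBIC)[:300].copy() if 0 else cv2.copyMakeBorder(cv2.resize(b,(400,300),interpolation=cv2.INTER_CUBIC),0,200,0,0,cv2.BORDER_CONSTANT)])[...,::-1])
```

```text
grasp in rack mm -210.5 8.0 211.4 t 17.85 F [-0.9 -1.4 -4.5] w 13.5
lean 41.49 az -76.11 roll 1.43
0 [[331, 195], [359, 307], [376, 176], [411, 303], [381, 175], [416, 301], [392, 173], [427, 299]]
10 [[327, 195], [355, 309], [379, 176], [413, 302], [384, 175], [418, 300], [394, 173], [428, 297]]
15 [[325, 195], [354, 310], [380, 176], [414, 301], [385, 175], [418, 300], [394, 174], [428, 297]]
20 [[324, 195], [353, 311], [381, 176], [415, 300], [385, 176], [419, 299], [394, 174], [428, 296]]
```

View pics/t4.png

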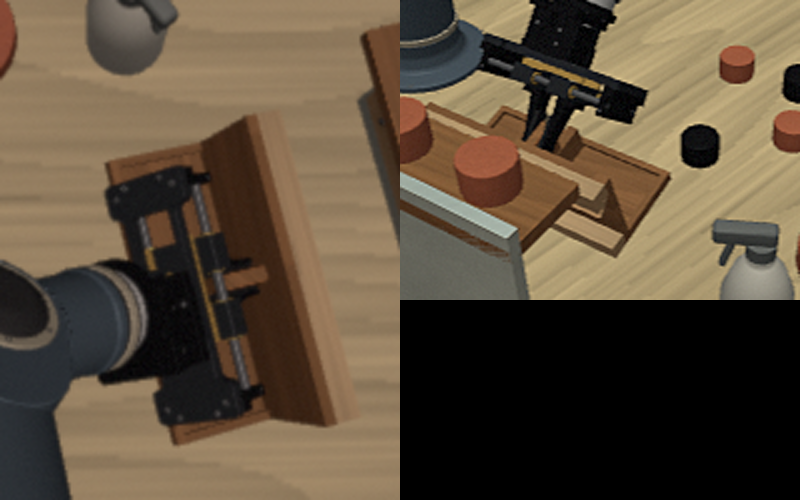

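```bash
cat > fitpose.py <<'E'
from meas import *
from plan import *
from scipy.optimize import least_squares
def fit(g,obs,c,cs):
    """obs: (cam, local point mm, pixel). returns pitch deg, grip local x,z and y shift"""
    def res(q):
        phi,gx,gz,dy=np.radians(q[0]),q[1],q[2],q[3]; r=[]
        for cam,(x,y,z),uv in obs:
            dx,dz=x-gx,z-gz; co,si=np.cos(phi),np.sin(phi)
            w=g+((dx*co+dz*si)*X+(y+dy)*Y+np.array([0,0,-dx*si+dz*co]))/1000
            r+=list(proj(c if cam=="t" else cs,w)[0]-uv)
        return r
    s=least_squares(res,[12,-2,76,0],loss="soft_l1"); print("pitch,gx,gz,dy",s.x.round(1)); print(np.round(res(s.x),1).reshape(-1,2).tolist()); return s.x
E
python3 - <<'E'
from fitpose import *
c=load("tt"); cs=load("ss")
s=robot.observe(); g=np.array(s["eef_pos"])-.019*np.array(s["tool_rot"])[:,2]
obs=[("t",(-61,128,14),(323,194)),("t",(-61,-128,14),(350.2,307.6)),("t",(39,128,117),(381,176)),("t",(61,128,117),(392,177)),("t",(61,-128,117),(421,295)),("t",(29,-128,117),(412,300)),
("s",(-61,128,14),(314,197.5)),("s",(61,128,0),(287.5,237)),("s",(61,128,117),(284,200))]
fit(g,obs,c,cs)
im=c["color"]
for r in (200,230,280): print(r,[(k+370,int(v[0]),int(v[0])-int(v[1])) for k,v in enumerate(im[r,370:426:1])][::1][0 if r==200 else 8: 30 if r==200 else 48])
E
```

```text
pitch,gx,gz,dy [ 8.6  7.2 73.1  4.2]
[[0.2, -0.1], [1.5, 0.4], [-1.9, -2.2], [-2.9, -5.4], [2.5, 1.7], [-3.5, 0.9], [1.0, -1.0], [-0.3, 0.4], [-4.5, 4.6]]
200 [(370, 61, 24), (371, 60, 23), (372, 59, 24), (373, 57, 23), (374, 58, 22), (375, 59, 23), (376, 57, 24), (377, 57, 24), (378, 56, 23), (379, 54, 23), (380, 55, 21), (381, 58, 24), (382, 60, 25), (383, 59, 24), (384, 84, 31), (385, 102, 35), (386, 108, 36), (387, 107, 36), (388, 111, 34), (389, 141, 32), (390, 145, 31), (391, 145, 31), (392, 148, 30), (393, 150, 31), (394, 149, 31), (395, 150, 32), (396, 145, 30), (397, 146, 31), (398, 149, 30), (399, 141, 23)]
230 [(378, 58, 24), (379, 57, 22), (380, 58, 23), (381, 56, 25), (382, 59, 23), (383, 57, 23), (384, 55, 22), (385, 56, 23), (386, 58, 23), (387, 60, 23), (388, 59, 23), (389, 60, 24), (390, 61, 25), (391, 64, 26), (392, 95, 32), (393, 109, 37), (394, 110, 36), (395, 110, 36), (396, 115, 35), (397, 134, 28), (398, 144, 30), (399, 149, 32), (400, 154, 32), (401, 153, 32), (402, 155, 31), (403, 156, 32), (404, 152, 32), (405, 149, 31), (406, 153, 30), (407, 155, 25), (408, 158, 24), (409, 160, 25), (410, 160, 25), (411, 159, 25), (412, 160, 24), (413, 159, 25), (414, 159, 24), (415, 161, 25), (416, 159, 24), (417, 160, 24)]
280 [(378, 72, 5), (379, 72, 19), (380, 95, 33), (381, 95, 32), (382, 83, 29), (383, 58, 23), (384, 52, 21), (385, 52, 20), (386, 51, 20), (387, 53, 22), (388, 53, 21), (389, 56, 22), (390, 58, 24), (391, 60, 23), (392, 59, 24), (393, 57, 22), (394, 57, 22), (395, 55, 21), (396, 54, 21), (397, 55, 22), (398, 57, 22), (399, 56, 20), (400, 56, 22), (401, 58, 24), (402, 63, 23), (403, 57, 22), (404, 63, 23), (405, 96, 32), (406, 101, 35), (407, 103, 34), (408, 104, 34), (409, 110, 33), (410, 145, 32), (411, 151, 31), (412, 150, 31), (413, 146, 30), (414, 145, 30), (415, 146, 29), (416, 151, 32), (417, 154, 31)]
```

Run:
```python
from fitpose import *
c=load("tt"); cs=load("ss"); im=c["color"].astype(int)
for r in (200,290,300): print(r,[(k+315,int(v[0]),int(v[0]-v[1])) for k,v in enumerate(im[r,315:355])][(0 if r==200 else 20):(20 if r==200 else 40)])
s=robot.observe(); g=np.array(s["eef_pos"])-.019*np.array(s["tool_rot"])[:,2]
lines={(29,117):(383.6,.2613),(39,117):(388.6,.2625),(61,117):(398.7,.263)}
fl=((323-.0)-( -6)*.238,.238)
lines[(-61,14)]=(323+6*.238,.238)
def res(q,full=False):
    phi=np.radians(q[0]); gx,gz,dy=q[1:]; co,si=np.cos(phi),np.sin(phi)
    W=lambda x,y,z:g+(((x-gx)*co+(z-gz)*si)*X+(y+dy)*Y+np.array([0,0,-(x-gx)*si+(z-gz)*co]))/1000
    r=[]
    for (x,z),(c0,m) in lines.items():
        for y in (100,-80):
            u,v=proj(c,W(x,y,z))[0]; r.append(u-(c0+m*(v-200)))
    for p,uv in (((-61,128,14),(314,197.5)),((61,128,0),(287.5,237))): r+=list((proj(cs,W(*p))[0]-uv)*.7)
    r+=list((proj(c,W(-61,128,14))[0]-(323,194))*.7)
    return r
for gzfix in (None,73,76):
    f=(lambda q:res(q)) if gzfix is None else (lambda q:res([q[0],q[1],gzfix,q[3]]))
    s_=least_squares(f,[12,-2,76,0]); print(gzfix,s_.x.round(1),np.round(s_.fun,1).tolist())
```

```text
200 [(315, 148, 23), (316, 148, 22), (317, 147, 22), (318, 147, 22), (319, 148, 22), (320, 147, 23), (321, 147, 22), (322, 140, 22), (323, 82, 18), (324, 72, 26), (325, 107, 37), (326, 115, 38), (327, 113, 37), (328, 109, 36), (329, 107, 35), (330, 106, 36), (331, 106, 35), (332, 104, 34), (333, 101, 32), (334, 96, 32)]
290 [(335, 144, 22), (336, 144, 22), (337, 143, 22), (338, 143, 21), (339, 144, 21), (340, 140, 21), (341, 97, 14), (342, 42, 4), (343, 25, 0), (344, 25, 0), (345, 25, 1), (346, 25, 2), (347, 24, 0), (348, 23, 0), (349, 24, 1), (350, 24, 0), (351, 24, 1), (352, 23, 1), (353, 21, -2), (354, 24, 0)]
300 [(335, 145, 22), (336, 146, 22), (337, 144, 21), (338, 147, 23), (339, 147, 23), (340, 146, 22), (341, 147, 23), (342, 146, 22), (343, 146, 22), (344, 139, 21), (345, 118, 17), (346, 93, 13), (347, 58, 13), (348, 44, 15), (349, 65, 23), (350, 83, 27), (351, 104, 34), (352, 106, 35), (353, 103, 34), (354, 101, 33)]
None [12.9  3.7 77.2  2.6] [-0.4, 0.4, -0.7, 0.1, -0.6, 0.5, 0.0, 1.0, 0.4, -1.3, 0.1, 1.0, 0.0, 0.4]
73 [11.7  5.1 -0.6  3.4] [-0.5, 0.3, -0.8, 0.1, -0.5, 0.6, 0.3, 1.3, 0.6, -1.7, 0.0, 0.3, 0.1, -0.0]
76 [12.5  4.1 76.   2.8] [-0.4, 0.3, -0.7, 0.1, -0.6, 0.5, 0.1, 1.0, 0.5, -1.4, 0.1, 0.8, 0.1, 0.3]
```

Pitch is 12.7°, with the grip at tray-local (3.7, 77), and residuals are under 1 px. That falls in the 12–18° window. Next I approach the cleat with the tongue aimed at x ≈ -15, z ≈ 165.

```bash
python3 -c "
from plan import *
where()
plan((tcp(-130,-2,180),0,35),(tcp(-85,-2,176),0,20))"
```

```text
grasp in rack mm -208.0 5.7 210.6 t 17.95 F [-0.3 -0.3 -4.5] w 13.7
[[-13, -2, 25], [-13, -2, 25], [-13, -2, 25], [-10, 0, 11], [-10, 0, 11]] [0.0, 0.0, 0.0, 0.0, 0.0]
[[-10, 0, 11]] [0.0]
```

Call:
carry_out(dp=[[-13,-2,25],[-13,-2,25],[-13,-2,25],[-10,0,11],[-10,0,11]], twist=[0,0,0,0,0])

```text
time_s: 18.37
eef_pos: [0.539, -0.2696, 0.1602]
tool_rot: [[-0.141, 0.979, 0.148], [0.737, 0.203, -0.644], [-0.661, 0.019, -0.75]]
wrist_force: [1.2, 0.8, -6.1]
gripper_width: 0.0134
gripper_force: 30.0
```

Call:
carry_out(dp=[[-10,0,11],[0,0,0],[0,0,0]], twist=[0,0,0])

```text
time_s: 18.62
eef_pos: [0.5428, -0.2815, 0.1584]
tool_rot: [[-0.141, 0.979, 0.15], [0.738, 0.205, -0.643], [-0.659, 0.02, -0.751]]
wrist_force: [0.2, 0.7, -5.6]
gripper_width: 0.0136
gripper_force: 30.0
```

```bash
python3 -c "
from plan import *
where();lean()
plan((tcp(-72,-2,176),0,5),(tcp(-62,-2,176),0,2.5))"
```

```text
grasp in rack mm -85.9 -2.4 172.7 t 18.62 F [ 0.2  0.7 -5.6] w 13.6
lean 41.28 az -76.86 roll 1.14
[[-4, 0, 2], [-4, 0, 2], [-4, 0, 2], [-2, 0, 2], [-2, 0, 2]] [0.0, 0.0, 0.0, 0.0, 0.0]
[[-2, 0, 2], [-2, 0, 2]] [0.0, 0.0]
```

Call:
carry_out(dp=[[-6.5,0,1.5],[-6,0,5],[0,0,0]], twist=[0,0,0])

```text
time_s: 18.87
eef_pos: [0.5455, -0.2956, 0.1623]
tool_rot: [[-0.142, 0.979, 0.15], [0.737, 0.205, -0.644], [-0.661, 0.019, -0.751]]
wrist_force: [-0.6, -0.3, -6.4]
gripper_width: 0.0137
gripper_force: 30.0
```

Call:
carry_out(dp=[[-2,0,1.7],[0,0,0]], twist=[0,0])

```text
time_s: 19.03
eef_pos: [0.5457, -0.297, 0.1614]
tool_rot: [[-0.143, 0.978, 0.15], [0.738, 0.206, -0.642], [-0.659, 0.019, -0.752]]
wrist_force: [0.6, -0.8, -4.7]
gripper_width: 0.0141
gripper_force: 30.0
```

Call:
carry_out(dp=[[-2,0,1.7],[0,0,0]], twist=[0,0])

```text
time_s: 19.2
eef_pos: [0.5463, -0.2986, 0.161]
tool_rot: [[-0.145, 0.978, 0.15], [0.739, 0.208, -0.641], [-0.659, 0.018, -0.752]]
wrist_force: [-1.5, 2.4, -4.1]
gripper_width: 0.0134
gripper_force: 30.0
```

```bash
python3 -c "
from plan import *
where();lean()"
```

```text
grasp in rack mm -68.4 -2.7 175.3 t 19.2 F [-1.5  2.4 -4.1] w 13.4
lean 41.21 az -76.81 roll 1.04
```

Call:
carry_out(dp=[[-1.5,0,1.3],[0,0,0]], twist=[0,0])

```text
time_s: 19.37
eef_pos: [0.5464, -0.2992, 0.1605]
tool_rot: [[-0.146, 0.978, 0.15], [0.739, 0.208, -0.64], [-0.657, 0.018, -0.753]]
wrist_force: [-5.3, 5.9, -3.3]
gripper_width: 0.0137
gripper_force: 30.1
```

```bash
python3 -c "
from plan import *
where();lean()"
```

```text
grasp in rack mm -67.8 -2.8 174.8 t 19.37 F [-5.3  5.9 -3.3] w 13.7
lean 41.13 az -76.8 roll 1.02
```

Call:
carry_out(dp=[[3.4,0,-3],[0,0,0]], twist=[0,0])

```text
time_s: 19.53
eef_pos: [0.5459, -0.2959, 0.1612]
tool_rot: [[-0.144, 0.978, 0.151], [0.738, 0.207, -0.642], [-0.659, 0.019, -0.752]]
wrist_force: [0.4, 0.5, -5.1]
gripper_width: 0.0139
gripper_force: 30.0
```

Call:
carry_out(dp=[[2.6,0,3],[2.6,0,3],[0,0,0]], twist=[0,0,0])

```text
time_s: 19.78
eef_pos: [0.5457, -0.2975, 0.1529]
tool_rot: [[-0.144, 0.978, 0.149], [0.737, 0.207, -0.643], [-0.66, 0.017, -0.751]]
wrist_force: [0.9, -1.1, -4.6]
gripper_width: 0.0138
gripper_force: 30.0
```

Call:
carry_out(dp=[[2,0,2.3],[0,0,0]], twist=[0,0])

```text
time_s: 19.95
eef_pos: [0.5459, -0.2979, 0.1506]
tool_rot: [[-0.144, 0.978, 0.149], [0.737, 0.206, -0.644], [-0.661, 0.017, -0.75]]
wrist_force: [0.8, -2.3, -2.0]
gripper_width: 0.0136
gripper_force: 30.1
```

Call:
carry_out(dp=[[2,0,2.3],[0,0,0]], twist=[0,0])

```text
time_s: 20.12
eef_pos: [0.5462, -0.2983, 0.1484]
tool_rot: [[-0.142, 0.978, 0.149], [0.736, 0.206, -0.645], [-0.662, 0.018, -0.75]]
wrist_force: [0.4, -3.4, 0.4]
gripper_width: 0.0139
gripper_force: 30.0
```

```bash
python3 -c "
from plan import *
where();lean()"
```

```text
grasp in rack mm -68.8 -2.7 162.6 t 20.12 F [ 0.4 -3.4  0.4] w 13.9
lean 41.44 az -76.95 roll 1.05
```

Call:
carry_out(dp=[[1.2,0,3],[0,0,0]], twist=[0,0])

```text
time_s: 20.28
eef_pos: [0.5468, -0.2993, 0.1452]
tool_rot: [[-0.142, 0.978, 0.15], [0.737, 0.206, -0.644], [-0.661, 0.019, -0.75]]
wrist_force: [2.0, -4.7, 1.5]
gripper_width: 0.0138
gripper_force: 30.0
```

Call:
carry_out(dp=[[1.2,0,3],[0,0,0]], twist=[0,0])

```text
time_s: 20.45
eef_pos: [0.5471, -0.2997, 0.1416]
tool_rot: [[-0.143, 0.978, 0.15], [0.738, 0.206, -0.643], [-0.66, 0.019, -0.751]]
wrist_force: [2.1, -5.6, 1.5]
gripper_width: 0.0139
gripper_force: 30.0
```

Call:
carry_out(dp=[[1.2,0,3],[0,0,0]], twist=[0,0])

```text
time_s: 20.62
eef_pos: [0.5473, -0.3002, 0.1381]
tool_rot: [[-0.143, 0.978, 0.15], [0.738, 0.207, -0.642], [-0.659, 0.019, -0.752]]
wrist_force: [2.5, -4.5, 1.6]
gripper_width: 0.014
gripper_force: 30.0
```

```bash
python3 -c "
from plan import *
where();lean();print(robot.observe()['torque'])"
```

```text
grasp in rack mm -66.7 -2.1 152.3 t 20.62 F [ 2.5 -4.5  1.6] w 14.0
lean 41.27 az -76.82 roll 1.09
[-0.63952086  0.02428594  0.39115889]
```

Call:
carry_out(dp=[[0.8,0,4.6],[0,0,0]], twist=[0,0])

```text
time_s: 20.78
eef_pos: [0.5477, -0.3024, 0.1336]
tool_rot: [[-0.144, 0.978, 0.15], [0.738, 0.207, -0.642], [-0.659, 0.019, -0.752]]
wrist_force: [2.4, -3.8, 1.0]
gripper_width: 0.0139
gripper_force: 30.0
```

Call:
carry_out(dp=[[0.8,0,4.6],[0,0,0]], twist=[0,0])

```text
time_s: 20.95
eef_pos: [0.5481, -0.3048, 0.1295]
tool_rot: [[-0.144, 0.978, 0.15], [0.738, 0.207, -0.642], [-0.659, 0.018, -0.752]]
wrist_force: [3.1, -4.4, 0.2]
gripper_width: 0.0139
gripper_force: 30.0
```

Run:
```python
from plan import *
where();lean()
from station import viewer; import cv2
c=viewer.read_camera('top')['color'][110:330,330:540]; d=viewer.read_camera('scene')['color'][150:290,180:360]
a=cv2.resize(c,(420,440),interpolation=cv2.INTER_CUBIC); b=cv2.copyMakeBorder(cv2.resize(d,(380,296),interpolation=cv2.INTER_CUBIC),0,144,0,0,cv2.BORDER_CONSTANT)
cv2.imwrite('pics/t5.png',cv2.hconcat([a,b])[...,::-1])
```

```text
grasp in rack mm -62.0 -2.3 143.8 t 20.95 F [ 3.1 -4.4  0.2] w 13.9
lean 41.23 az -76.86 roll 1.06
```

View pics/t5.png

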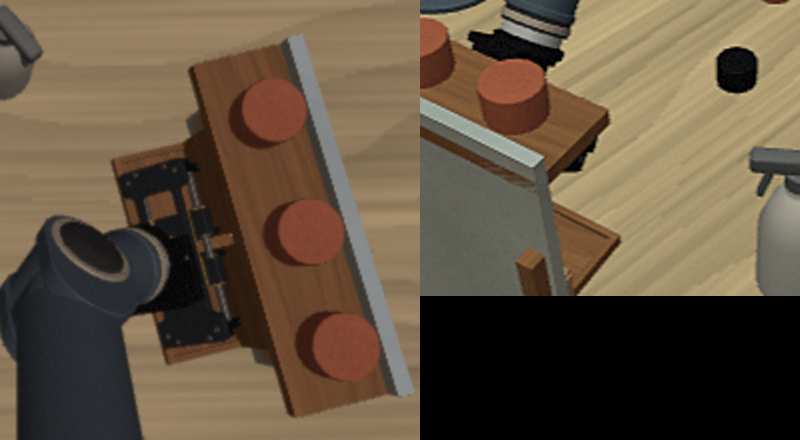

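The tray's front edge shows at (112,158) to (167,362), parallel to the board and centred under the shelf, and contact forces are light. I'll carry on down.

Call:
carry_out(dp=[[1.2,0,3.6],[0,0,0]], twist=[0,0])

```text
time_s: 21.22
eef_pos: [0.5483, -0.306, 0.126]
tool_rot: [[-0.144, 0.978, 0.15], [0.738, 0.207, -0.642], [-0.659, 0.018, -0.752]]
wrist_force: [2.4, -3.1, 1.8]
gripper_width: 0.0139
gripper_force: 30.0
```

Call:
carry_out(dp=[[1.2,0,3.6],[0,0,0]], twist=[0,0])

```text
time_s: 21.38
eef_pos: [0.5485, -0.3065, 0.1248]
tool_rot: [[-0.142, 0.978, 0.15], [0.737, 0.206, -0.644], [-0.661, 0.019, -0.75]]
wrist_force: [-6.1, 6.8, 17.2]
gripper_width: 0.0135
gripper_force: 30.1
```

Call:
carry_out(dp=[[0.5,0,2],[0,0,0]], twist=[0,0])

```text
time_s: 21.55
eef_pos: [0.5486, -0.3067, 0.1245]
tool_rot: [[-0.142, 0.978, 0.15], [0.736, 0.205, -0.645], [-0.662, 0.019, -0.749]]
wrist_force: [-13.9, 14.0, 28.4]
gripper_width: 0.0139
gripper_force: 30.0
```

```bash
cat > lip.py <<'E'
from meas import *
from plan import *
def lip():
    """front-lip outer edge of the tray in rack coordinates, by colour edge along image rows, cast on z = 74 mm"""
    c=viewer.read_camera("top"); im=c["color"].astype(int); rg=im[...,0]-im[...,1]
    out=[]
    for r in range(188,296,2):
        row=(rg[r,375:430]>26)&(im[r,375:430,0]<135)
        k=np.flatnonzero(row)
        if len(k): out.append((375+k[0]-.5,r))
    P=(ray(c,np.array(out),.074)-O)*1000
    return np.c_[P@X,P@Y],out
E
python3 - <<'E'
from lip import *
where();lean()
q,o=lip(); print(np.c_[q,o].round(1)[::4].tolist())
E
```

```text
grasp in rack mm -60.1 -2.2 138.7 t 21.55 F [-13.9  14.   28.4] w 13.9
lean 41.46 az -76.9 roll 1.09
[[-110.9, 125.9, 391.5, 188.0], [-121.0, 107.7, 389.5, 196.0], [-120.6, 71.7, 393.5, 210.0], [-121.0, 51.5, 395.5, 218.0], [-53.2, -5.3, 428.5, 234.0], [-121.0, -111.9, 413.5, 284.0]]
```

It stopped firmly (Fz up to 28 N) with the front lip at x = -121, against -122 expected when home. So it's seated. I'll ease off, open, and retreat along the tool axis.

Call:
carry_out(dp=[[-1.5,0,-3],[-0.5,0,-1],[0,0,0]], twist=[0,0,0])

```text
time_s: 21.85
eef_pos: [0.5485, -0.3066, 0.1246]
tool_rot: [[-0.144, 0.978, 0.15], [0.74, 0.207, -0.64], [-0.657, 0.019, -0.753]]
wrist_force: [3.3, -2.3, -1.9]
gripper_width: 0.0137
gripper_force: 30.0
```

Call:
carry_out(dp=[[0,0,0],[0,0,0],[0,0,0],[0,0,0],[0,0,0]], twist=[0,0,0,0,0], jaw=60)

```text
time_s: 22.27
eef_pos: [0.5484, -0.3071, 0.1254]
tool_rot: [[-0.143, 0.978, 0.149], [0.739, 0.206, -0.642], [-0.659, 0.019, -0.752]]
wrist_force: [-0.4, 0.2, -0.1]
gripper_width: 0.0393
gripper_force: 0.0
```

Call:
carry_out(dp=[[0,0,-5],[0,0,-20],[0,0,-35],[0,0,-35],[0,0,-35]], twist=[0,0,0,0,0])

```text
time_s: 22.68
eef_pos: [0.5283, -0.2227, 0.2244]
tool_rot: [[-0.143, 0.978, 0.149], [0.739, 0.206, -0.642], [-0.659, 0.018, -0.752]]
wrist_force: [0.4, 0.6, -0.0]
gripper_width: 0.0592
gripper_force: 0.0
```

Call:
carry_out(dp=[[0,0,-38],[0,0,-38],[0,0,-38],[10,0,-38],[10,0,-38]], twist=[0,0,0,0,0], jaw=87)

```text
time_s: 23.1
eef_pos: [0.4967, -0.0858, 0.355]
tool_rot: [[-0.141, 0.978, 0.15], [0.739, 0.205, -0.642], [-0.659, 0.02, -0.752]]
wrist_force: [0.7, -0.5, -1.3]
gripper_width: 0.0836
gripper_force: 0.0
```

Run:
```python
from lip import *
where();lean();show()
q,o=lip(); m=abs(q[:,0]+121)<8; print(q[m][::6].round(1).tolist(), "y range",q[m][:,1].min(),q[m][:,1].max(),"x",np.median(q[m][:,0]),"slope deg",np.degrees(np.polyfit(q[m][:,1],q[m][:,0],1)[0]))
c=viewer.read_camera('top'); cv2.imwrite('pics/t6.png',cv2.resize(c['color'][120:340,140:540],None,fx=2,fy=2,interpolation=cv2.INTER_CUBIC)[...,::-1]); np.save('pics/t6.npy',c,allow_pickle=True)
cs=viewer.read_camera('scene'); np.save('pics/s6.npy',cs,allow_pickle=True)
for n,cc in (("t",c),("s",cs)):
    h=cv2.cvtColor(cc["color"],cv2.COLOR_RGB2HSV)
    for b,st,ce in blobs((h[...,0]<9)&(h[...,1]>120)&(h[...,2]>60),100):
        P=ray(cc,ce,.019)[0]
        if P[0]>.3 and P[1]>.1: print(n,ce.round(1),st[4],P.round(4))
```

```text
grasp in rack mm -286.9 -4.7 369.3 t 23.1 F [ 0.7 -0.5 -1.3] w 83.6
lean 41.23 az -76.83 roll 1.16
23.1 [-0.113, 0.084, -0.245, 1.927, 0.76, 1.331, -0.425] p [0.4967, -0.0858, 0.355]
[[-0.141, 0.978, 0.15], [0.739, 0.205, -0.642], [-0.659, 0.02, -0.752]] F [0.7, -0.5, -1.3] w 0.0836 0.0
[[-113.3, 126.4], [-121.2, 97.4], [-121.9, 66.9], [-122.5, 36.7], [-123.2, 6.7], [-121.4, -23.6], [-122.1, -53.1], [-122.7, -82.4], [-123.4, -111.4]] y range -126.069752888335 126.44274537626013 x -122.09618059837541 slope deg 0.23139546310715467
t [261.5 143.3] 1845 [0.7964 0.1123 0.019 ]
t [205.2 222.3] 406 [0.5881 0.2583 0.019 ]
t [  3.1 333.2] 174 [0.3205 0.7557 0.019 ]
s [347.8 142.7] 165 [0.4183 0.3243 0.019 ]
s [375.3 176.3] 193 [0.5894 0.2538 0.019 ]
s [394.5 223. ] 150 [0.7478 0.1386 0.019 ]
```

The tray is home: the lip is at x = -122.1, yaw error is 0.2° and it's centred. Now puck A at about (0.587, 0.2535), top-view pixel (205,222).

```bash
cat >> plan.py <<'E'
def wt(x,y,z): return np.array([x,y,z])+.019*np.array(robot.observe()["tool_rot"])[:,2]
def tz(): return np.array(robot.observe()["tool_rot"])[:,2]
E
python3 - <<'E'
from plan import *
from h import *
t=wt(.587,.2535,.030); print(t)
plan((t-.12*tz()+[0,0,.03],0,39))
cs=load("scene0"); print("spray",ray(cs,(358,283),0)); c=load("top0"); print("blacks",ray(c,[(165,249),(251,251)],.03).round(3))
E
```

```text
[0.58997851 0.24134095 0.01570713]
[[36, 13, -7], [36, 13, -7], [36, 13, -7], [36, 13, -7], [36, 13, -7]] [0.0, 0.0, 0.0, 0.0, 0.0]
[[36, 13, -7], [36, 13, -7], [36, 13, -7], [36, 13, -7], [36, 13, -7]] [0.0, 0.0, 0.0, 0.0, 0.0]
[[36, 13, -7], [36, 13, -7]] [0.0, 0.0]
spray [[ 7.97399148e-01 -6.64505596e-02  1.11022302e-16]]
blacks [[0.521 0.356 0.03 ]
 [0.512 0.138 0.03 ]]
```

Call:
carry_out(dp=[[36,13,-7],[36,13,-7],[36,13,-7],[36,13,-7],[36,13,-7]], twist=[0,0,0,0,0], jaw=87)

```text
time_s: 23.67
eef_pos: [0.5302, 0.0815, 0.2604]
tool_rot: [[-0.142, 0.979, 0.147], [0.738, 0.204, -0.644], [-0.66, 0.017, -0.751]]
wrist_force: [1.2, -0.5, 0.4]
gripper_width: 0.087
gripper_force: 0.0
```

Call:
carry_out(dp=[[36,13,-7],[36,13,-7],[36,13,-7],[36,13,-7],[36,13,-7]], twist=[0,0,0,0,0])

```text
time_s: 24.08
eef_pos: [0.5634, 0.2502, 0.1688]
tool_rot: [[-0.143, 0.979, 0.148], [0.737, 0.204, -0.644], [-0.661, 0.017, -0.751]]
wrist_force: [0.8, 0.8, 0.6]
gripper_width: 0.0872
gripper_force: 0.0
```

Call:
carry_out(dp=[[36,13,-7],[36,13,-7],[0,0,0],[0,0,0]], twist=[0,0,0,0])

```text
time_s: 24.42
eef_pos: [0.5751, 0.318, 0.1309]
tool_rot: [[-0.147, 0.978, 0.147], [0.736, 0.208, -0.645], [-0.661, 0.014, -0.75]]
wrist_force: [-0.6, -1.1, 0.3]
gripper_width: 0.0867
gripper_force: 0.0
```

Run:
```python
from plan import *
show();lean()
t=wt(.587,.2535,.030); print(t)
plan((t-.03*tz(),0,30),(t,0,10))
```

```text
24.42 [-0.609, 0.763, -0.365, 1.475, 0.767, 1.542, -1.007] p [0.5751, 0.318, 0.1309]
[[-0.147, 0.978, 0.147], [0.736, 0.208, -0.645], [-0.661, 0.014, -0.75]] F [-0.6, -1.1, 0.3] w 0.0867 0.0
lean 41.39 az -77.14 roll 0.78
[0.58979645 0.24125278 0.01574569]
[[4, -1, 27], [4, -1, 27], [4, -1, 27], [4, -1, 27], [0, 0, 10]] [0.0, 0.0, 0.0, 0.0, 0.0]
[[0, 0, 10], [0, 0, 10]] [0.0, 0.0]
```

Call:
carry_out(dp=[[4,-1,27],[4,-1,27],[4,-1,27],[4,-1,27],[0,0,10]], twist=[0,0,0,0,0])

```text
time_s: 24.83
eef_pos: [0.5874, 0.2465, 0.0334]
tool_rot: [[-0.141, 0.979, 0.145], [0.735, 0.201, -0.648], [-0.664, 0.015, -0.748]]
wrist_force: [0.0, -1.1, -0.3]
gripper_width: 0.0871
gripper_force: 0.0
```

Call:
carry_out(dp=[[0,0,10],[0,0,10],[0,0,0],[0,0,0]], twist=[0,0,0,0])

```text
time_s: 25.17
eef_pos: [0.591, 0.2405, 0.0208]
tool_rot: [[-0.142, 0.978, 0.15], [0.739, 0.206, -0.642], [-0.659, 0.02, -0.752]]
wrist_force: [-0.1, -0.2, 0.6]
gripper_width: 0.0868
gripper_force: 0.0
```

Run:
```python
from plan import *
show();lean()
t=wt(.587,.2535,.030); print(t)
plan((t,0,30))
```

```text
25.17 [-0.53, 0.841, -0.323, 1.624, 0.858, 1.326, -1.094] p [0.591, 0.2405, 0.0208]
[[-0.142, 0.978, 0.15], [0.739, 0.206, -0.642], [-0.659, 0.02, -0.752]] F [-0.1, -0.2, 0.6] w 0.0868 0.0
lean 41.23 az -76.83 roll 1.13
[0.58985381 0.24130717 0.01571047]
[[4.1, -1.0, 3.1]] [0.0]
```

Call:
carry_out(dp=[[4,-1,3],[0,0,0],[0,0,0],[0,0,0],[0,0,0]], twist=[0,0,0,0,0], jaw=0)

```text
time_s: 25.58
eef_pos: [0.5895, 0.2416, 0.0153]
tool_rot: [[-0.143, 0.978, 0.15], [0.738, 0.207, -0.642], [-0.659, 0.019, -0.752]]
wrist_force: [-0.2, -0.6, 1.0]
gripper_width: 0.0612
gripper_force: 0.0
```

Call:
carry_out(dp=[[0,0,0],[0,0,0],[0,0,0]], twist=[0,0,0])

```text
time_s: 25.83
eef_pos: [0.5897, 0.2415, 0.0153]
tool_rot: [[-0.143, 0.978, 0.15], [0.739, 0.207, -0.642], [-0.659, 0.019, -0.752]]
wrist_force: [0.7, 0.2, 0.8]
gripper_width: 0.0575
gripper_force: 30.0
```

Run:
```python
from plan import *
show()
M=np.array(robot.observe()["tool_rot"]); p=np.array(robot.observe()["eef_pos"])
plan((p+[0,0,.03],0,10),(p+[-.02,-.08,.10],0,35),((.57,-.08,.17),0,38),(tcp(-85,72,155),0,38))
```

```text
25.83 [-0.533, 0.849, -0.322, 1.625, 0.86, 1.321, -1.1] p [0.5897, 0.2415, 0.0153]
[[-0.143, 0.978, 0.15], [0.739, 0.207, -0.642], [-0.659, 0.019, -0.752]] F [0.7, 0.2, 0.8] w 0.0575 30.0
[[-7, 0, -8], [-7, 0, -8], [-7, 0, -8], [-26, -9, -1], [-26, -9, -1]] [0.0, 0.0, 0.0, 0.0, 0.0]
[[-26, -9, -1], [-26, -9, -1], [-31, -7, 16], [-31, -7, 16], [-31, -7, 16]] [0.0, 0.0, 0.0, 0.0, 0.0]
[[-31, -7, 16], [-31, -7, 16], [-31, -7, 16], [-31, -7, 16], [-21, 1, 25]] [0.0, 0.0, 0.0, 0.0, 0.0]
[[-21, 1, 25], [-21, 1, 25], [-21, 1, 25], [-21, 1, 25], [-21, 1, 25]] [0.0, 0.0, 0.0, 0.0, 0.0]
```

Call:
carry_out(dp=[[-7,0,-8],[-7,0,-8],[-7,0,-8],[-26,-9,-1],[-26,-9,-1]], twist=[0,0,0,0,0])

```text
time_s: 26.25
eef_pos: [0.5779, 0.2012, 0.0833]
tool_rot: [[-0.145, 0.978, 0.151], [0.739, 0.208, -0.641], [-0.658, 0.019, -0.753]]
wrist_force: [0.1, -0.6, -1.4]
gripper_width: 0.0569
gripper_force: 30.0
```

Call:
carry_out(dp=[[-26,-9,-1],[-26,-9,-1],[-31,-7,16],[-31,-7,16],[-31,-7,16]], twist=[0,0,0,0,0])

```text
time_s: 26.67
eef_pos: [0.5676, 0.0544, 0.1444]
tool_rot: [[-0.143, 0.978, 0.151], [0.739, 0.207, -0.642], [-0.659, 0.02, -0.752]]
wrist_force: [1.4, 0.3, -2.7]
gripper_width: 0.0577
gripper_force: 30.0
```

Call:
carry_out(dp=[[-31,-7,16],[-31,-7,16],[-31,-7,16],[-31,-7,16],[-18,0,15]], twist=[0,0,0,0,0])

```text
time_s: 27.08
eef_pos: [0.5713, -0.1101, 0.1794]
tool_rot: [[-0.138, 0.979, 0.148], [0.737, 0.202, -0.645], [-0.661, 0.02, -0.75]]
wrist_force: [0.3, 0.4, -1.8]
gripper_width: 0.0571
gripper_force: 30.0
```

Run:
```python
from plan import *
show();where();lean()
plan((tcp(-120,72,165),0,35),(tcp(-81,72,150),0,20))
```

```text
27.08 [-0.067, 0.396, -0.233, 1.981, 0.96, 1.086, -0.699] p [0.5713, -0.1101, 0.1794]
[[-0.138, 0.979, 0.148], [0.737, 0.202, -0.645], [-0.661, 0.02, -0.75]] F [0.3, 0.4, -1.8] w 0.0571 30.0
grasp in rack mm -247.0 62.9 193.7 t 27.08 F [ 0.3  0.4 -1.8] w 57.1
lean 41.43 az -77.04 roll 1.17
[[-19, 3, 26], [-19, 3, 26], [-19, 3, 26], [-19, 3, 26], [-6, 0, 12]] [0.0, 0.0, 0.0, 0.0, 0.0]
[[-6, 0, 12], [-6, 0, 12]] [0.0, 0.0]
```

Call:
carry_out(dp=[[-19,3,26],[-19,3,26],[-19,3,26],[-19,3,26],[-6,0,12]], twist=[0,0,0,0,0])

```text
time_s: 27.5
eef_pos: [0.6125, -0.2442, 0.1448]
tool_rot: [[-0.137, 0.98, 0.146], [0.737, 0.199, -0.646], [-0.662, 0.019, -0.749]]
wrist_force: [-1.4, -1.8, -2.0]
gripper_width: 0.0575
gripper_force: 30.0
```

Call:
carry_out(dp=[[-6,0,12],[-6,0,12],[0,0,0],[0,0,0]], twist=[0,0,0,0])

```text
time_s: 27.83
eef_pos: [0.6186, -0.262, 0.1331]
tool_rot: [[-0.144, 0.978, 0.15], [0.739, 0.207, -0.642], [-0.659, 0.018, -0.752]]
wrist_force: [0.0, 0.5, -1.8]
gripper_width: 0.0573
gripper_force: 30.0
```

Run:
```python
from plan import *
where();lean()
plan((tcp(-81,72,108),0,12))
```

```text
grasp in rack mm -88.4 75.8 147.4 t 27.83 F [ 0.   0.5 -1.8] w 57.3
lean 41.22 az -76.88 roll 1.05
[[5, -1, 9], [5, -1, 9], [5, -1, 9], [5, -1, 9]] [0.0, 0.0, 0.0, 0.0]
```

Call:
carry_out(dp=[[5,-1,9],[5,-1,9],[5,-1,9],[5,-1,9],[0,0,0]], twist=[0,0,0,0,0])

```text
time_s: 28.25
eef_pos: [0.6154, -0.2718, 0.0898]
tool_rot: [[-0.146, 0.978, 0.146], [0.739, 0.206, -0.642], [-0.658, 0.014, -0.753]]
wrist_force: [-0.3, 0.2, -2.2]
gripper_width: 0.0572
gripper_force: 30.0
```

Call:
carry_out(dp=[[2.6,0,3],[2,0,2.3],[0,0,0]], twist=[0,0,0])

```text
time_s: 28.5
eef_pos: [0.6175, -0.2715, 0.0854]
tool_rot: [[-0.144, 0.978, 0.15], [0.738, 0.207, -0.642], [-0.659, 0.018, -0.752]]
wrist_force: [-0.0, -0.3, -3.1]
gripper_width: 0.0574
gripper_force: 30.0
```

Call:
carry_out(dp=[[1,0,1.2],[0,0,0]], twist=[0,0])

```text
time_s: 28.67
eef_pos: [0.6177, -0.2717, 0.0845]
tool_rot: [[-0.143, 0.978, 0.15], [0.738, 0.206, -0.642], [-0.659, 0.019, -0.752]]
wrist_force: [-0.4, 0.4, -2.2]
gripper_width: 0.0572
gripper_force: 30.0
```

Run:
```python
from plan import *
where();lean()
```

```text
grasp in rack mm -79.1 72.9 98.8 t 28.67 F [-0.4  0.4 -2.2] w 57.2
lean 41.26 az -76.85 roll 1.09
```

Call:
carry_out(dp=[[0.7,0,0.8],[0,0,0]], twist=[0,0])

```text
time_s: 28.83
eef_pos: [0.6176, -0.2718, 0.0835]
tool_rot: [[-0.143, 0.978, 0.15], [0.738, 0.206, -0.642], [-0.659, 0.019, -0.752]]
wrist_force: [0.4, 0.6, -2.2]
gripper_width: 0.0575
gripper_force: 30.0
```

Call:
carry_out(dp=[[0.7,0,0.8],[0,0,0]], twist=[0,0])

```text
time_s: 29.0
eef_pos: [0.6177, -0.2719, 0.0833]
tool_rot: [[-0.142, 0.978, 0.15], [0.737, 0.206, -0.643], [-0.66, 0.019, -0.751]]
wrist_force: [-3.1, 1.8, 3.3]
gripper_width: 0.0575
gripper_force: 30.0
```

Call:
carry_out(dp=[[0.7,0,0.8],[0,0,0]], twist=[0,0])

```text
time_s: 29.17
eef_pos: [0.6177, -0.2719, 0.0833]
tool_rot: [[-0.142, 0.978, 0.15], [0.736, 0.206, -0.644], [-0.661, 0.019, -0.75]]
wrist_force: [-4.8, 4.7, 11.1]
gripper_width: 0.0572
gripper_force: 29.9
```

Run:
```python
from plan import *
where();lean()
```

```text
grasp in rack mm -78.9 72.8 97.5 t 29.17 F [-4.8  4.7 11.1] w 57.2
lean 41.43 az -76.89 roll 1.09
```

Call:
carry_out(dp=[[-0.8,0,-1],[0,0,0]], twist=[0,0])

```text
time_s: 29.33
eef_pos: [0.6178, -0.2718, 0.0833]
tool_rot: [[-0.143, 0.978, 0.15], [0.738, 0.206, -0.643], [-0.66, 0.019, -0.751]]
wrist_force: [-1.4, 2.8, 5.0]
gripper_width: 0.0573
gripper_force: 30.0
```

Call:
carry_out(dp=[[0,0,0],[0,0,0],[0,0,0],[0,0,0],[0,0,0]], twist=[0,0,0,0,0], jaw=70)

```text
time_s: 29.75
eef_pos: [0.6175, -0.2719, 0.0823]
tool_rot: [[-0.143, 0.978, 0.149], [0.738, 0.206, -0.642], [-0.659, 0.018, -0.752]]
wrist_force: [0.0, -0.3, -0.5]
gripper_width: 0.0691
gripper_force: 0.0
```

Call:
carry_out(dp=[[0,0,-8],[0,0,-20],[0,0,-30],[0,0,-35],[0,0,-38]], twist=[0,0,0,0,0])

```text
time_s: 30.17
eef_pos: [0.5968, -0.1871, 0.1816]
tool_rot: [[-0.144, 0.979, 0.148], [0.738, 0.205, -0.642], [-0.659, 0.017, -0.752]]
wrist_force: [1.4, 0.2, 0.5]
gripper_width: 0.0699
gripper_force: 0.0
```

Run:
```python
from plan import *
where();lean();show()
t=wt(.4165,.3245,.030); print(t)
plan(((.54,-.03,.26),0,38),(t-.12*tz()+[0,0,.03],0,39))
```

```text
grasp in rack mm -166.3 71.0 195.9 t 30.17 F [1.4 0.2 0.5] w 69.9
lean 41.23 az -77.06 roll 0.96
30.17 [0.04, 0.412, -0.182, 1.941, 0.999, 1.002, -0.583] p [0.5968, -0.1871, 0.1816]
[[-0.144, 0.979, 0.148], [0.738, 0.205, -0.642], [-0.659, 0.017, -0.752]] F [1.4, 0.2, 0.5] w 0.0699 0.0
[0.41930315 0.31229534 0.01571054]
[[14, -4, -34], [14, -4, -34], [14, -4, -34], [14, -4, -34], [14, -4, -34]] [0.0, 0.0, 0.0, 0.0, 0.0]
[[34, -4, -16], [34, -4, -16], [34, -4, -16], [34, -4, -16], [34, -4, -16]] [0.0, 0.0, 0.0, 0.0, 0.0]
[[34, -4, -16], [34, -4, -16], [34, -4, -16], [34, -4, -16], [34, -4, -16]] [0.0, 0.0, 0.0, 0.0, 0.0]
[[34, -4, -16], [34, -4, -16]] [0.0, 0.0]
```

Call:
carry_out(dp=[[14,-4,-34],[14,-4,-34],[14,-4,-34],[14,-4,-34],[14,-4,-34]], twist=[0,0,0,0,0], jaw=87)

```text
time_s: 30.58
eef_pos: [0.5418, -0.0291, 0.2636]
tool_rot: [[-0.143, 0.978, 0.15], [0.738, 0.207, -0.642], [-0.659, 0.019, -0.752]]
wrist_force: [1.7, -0.7, -0.2]
gripper_width: 0.0856
gripper_force: 0.0
```

Call:
carry_out(dp=[[34,-4,-16],[34,-4,-16],[34,-4,-16],[34,-4,-16],[34,-4,-16]], twist=[0,0,0,0,0])

```text
time_s: 31.0
eef_pos: [0.486, 0.1436, 0.2101]
tool_rot: [[-0.143, 0.978, 0.15], [0.738, 0.207, -0.642], [-0.659, 0.019, -0.752]]
wrist_force: [0.1, 0.8, -0.8]
gripper_width: 0.0875
gripper_force: 0.0
```

Call:
carry_out(dp=[[34,-4,-16],[34,-4,-16],[34,-4,-16],[34,-4,-16],[34,-4,-16]], twist=[0,0,0,0,0])

```text
time_s: 31.42
eef_pos: [0.4302, 0.3163, 0.1576]
tool_rot: [[-0.143, 0.978, 0.15], [0.738, 0.207, -0.642], [-0.659, 0.019, -0.752]]
wrist_force: [0.5, 0.3, 0.4]
gripper_width: 0.0868
gripper_force: 0.0
```

Call:
carry_out(dp=[[34,-4,-16],[0,0,0],[0,0,0]], twist=[0,0,0])

```text
time_s: 31.67
eef_pos: [0.4183, 0.3514, 0.1464]
tool_rot: [[-0.148, 0.977, 0.151], [0.738, 0.211, -0.641], [-0.659, 0.016, -0.752]]
wrist_force: [-0.0, -0.4, -0.2]
gripper_width: 0.0868
gripper_force: 0.0
```

Run:
```python
from plan import *
lean();show()
t=wt(.4165,.3245,.030); print(t)
plan((t-.12*tz(),0,30),(t-.02*tz(),0,30),(t,0,20))
from h import *; from station import viewer
c=viewer.read_camera('top'); cv2.imwrite('pics/t7.png',cv2.resize(c['color'][120:340,140:540],None,fx=2,fy=2,interpolation=cv2.INTER_CUBIC)[...,::-1])
```

```text
lean 41.22 az -76.77 roll 0.94
31.67 [-0.72, 0.657, -0.473, 1.669, 0.663, 1.567, -1.235] p [0.4183, 0.3514, 0.1464]
[[-0.148, 0.977, 0.151], [0.738, 0.211, -0.641], [-0.659, 0.016, -0.752]] F [-0.0, -0.4, -0.2] w 0.0868 0.0
[0.41936609 0.31231317 0.01570781]
[[29, -5, 2], [29, -5, 2], [0, 0, 25], [0, 0, 25], [0, 0, 25]] [0.0, 0.0, 0.0, 0.0, 0.0]
[[0, 0, 25], [0.0, 0.0, 20.0]] [0.0, 0.0]
```

View pics/t7.png

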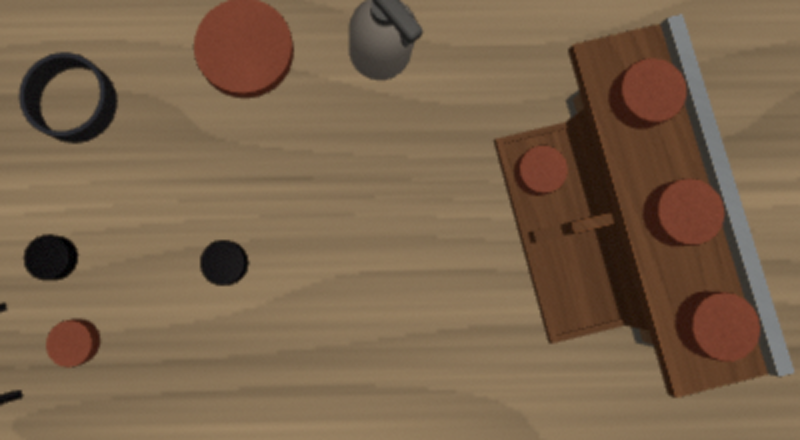

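Puck A lies in the left bay at (543,168), the tray is parallel to the board, and puck B is at (72,343). Now I descend on puck B.

Call:
carry_out(dp=[[29,-5,2],[29,-5,2],[0,0,25],[0,0,25],[0,0,25]], twist=[0,0,0,0,0])

```text
time_s: 32.13
eef_pos: [0.4148, 0.3375, 0.0495]
tool_rot: [[-0.141, 0.979, 0.15], [0.738, 0.205, -0.642], [-0.659, 0.02, -0.751]]
wrist_force: [0.8, -1.3, -0.8]
gripper_width: 0.0872
gripper_force: 0.0
```

Call:
carry_out(dp=[[0,0,20],[0,0,10],[0,0,0],[0,0,0]], twist=[0,0,0,0])

```text
time_s: 32.47
eef_pos: [0.4189, 0.3196, 0.0277]
tool_rot: [[-0.141, 0.979, 0.149], [0.739, 0.205, -0.642], [-0.659, 0.02, -0.752]]
wrist_force: [-1.0, 0.3, 0.5]
gripper_width: 0.0867
gripper_force: 0.0
```

Run:
```python
from plan import *
show();lean()
t=wt(.4165,.3245,.030); print(t)
plan((t,0,60))
```

```text
32.47 [-0.712, 0.786, -0.435, 1.776, 0.741, 1.378, -1.358] p [0.4189, 0.3196, 0.0277]
[[-0.141, 0.979, 0.149], [0.739, 0.205, -0.642], [-0.659, 0.02, -0.752]] F [-1.0, 0.3, 0.5] w 0.0867 0.0
lean 41.24 az -76.91 roll 1.12
[0.41933716 0.31229976 0.01571348]
[[2.5, -1.3, 13.7]] [0.0]
```

Call:
carry_out(dp=[[2.5,-1,13.7],[0,0,0],[0,0,0]], twist=[0,0,0])

```text
time_s: 32.72
eef_pos: [0.4189, 0.3127, 0.0149]
tool_rot: [[-0.143, 0.978, 0.15], [0.738, 0.206, -0.642], [-0.659, 0.018, -0.752]]
wrist_force: [-0.6, -0.1, -0.4]
gripper_width: 0.0868
gripper_force: 0.0
```

Call:
carry_out(dp=[[0,0,0],[0,0,0],[0,0,0],[0,0,0],[0,0,0]], twist=[0,0,0,0,0], jaw=0)

```text
time_s: 33.13
eef_pos: [0.419, 0.313, 0.015]
tool_rot: [[-0.143, 0.978, 0.15], [0.738, 0.206, -0.642], [-0.659, 0.019, -0.752]]
wrist_force: [0.1, 0.4, 0.5]
gripper_width: 0.0617
gripper_force: 0.0
```

Call:
carry_out(dp=[[0,0,0],[0,0,0],[0,0,0],[0,0,0]], twist=[0,0,0,0])

```text
time_s: 33.47
eef_pos: [0.4189, 0.3129, 0.015]
tool_rot: [[-0.143, 0.978, 0.15], [0.738, 0.206, -0.642], [-0.659, 0.019, -0.752]]
wrist_force: [-0.2, 1.0, 1.3]
gripper_width: 0.0575
gripper_force: 30.0
```

Run:
```python
from plan import *
show()
p=np.array(robot.observe()["eef_pos"])
plan((p+[0,0,.03],0,10),((.43,.22,.14),0,38),((.47,-.08,.17),0,38),(tcp(-120,-72,165),0,35),(tcp(-81,-72,145),0,20))
```

```text
33.47 [-0.709, 0.799, -0.429, 1.792, 0.753, 1.354, -1.369] p [0.4189, 0.3129, 0.015]
[[-0.143, 0.978, 0.15], [0.738, 0.206, -0.642], [-0.659, 0.019, -0.752]] F [-0.2, 1.0, 1.3] w 0.0575 30.0
[[-7, 0, -8], [-7, 0, -8], [-7, 0, -8], [-33, -2, -3], [-33, -2, -3]] [0.0, 0.0, 0.0, 0.0, 0.0]
[[-33, -2, -3], [-33, -2, -3], [-27, -2, 20], [-27, -2, 20], [-27, -2, 20]] [0.0, 0.0, 0.0, 0.0, 0.0]
[[-27, -2, 20], [-27, -2, 20], [-27, -2, 20], [-27, -2, 20], [-27, -2, 20]] [0.0, 0.0, 0.0, 0.0, 0.0]
[[-27, -2, 20], [-20, -7, 22], [-20, -7, 22], [-20, -7, 22], [-20, -7, 22]] [0.0, 0.0, 0.0, 0.0, 0.0]
[[-20, -7, 22], [-20, -7, 22], [-5, 0, 14], [-5, 0, 14], [-5, 0, 14]] [0.0, 0.0, 0.0, 0.0, 0.0]
```

Call:
carry_out(dp=[[-7,0,-8],[-7,0,-8],[-7,0,-8],[-33,-2,-3],[-33,-2,-3]], twist=[0,0,0,0,0])

```text
time_s: 33.88
eef_pos: [0.4225, 0.2677, 0.0957]
tool_rot: [[-0.145, 0.978, 0.15], [0.739, 0.208, -0.641], [-0.658, 0.018, -0.753]]
wrist_force: [0.7, 0.4, -0.3]
gripper_width: 0.0577
gripper_force: 30.0
```

Call:
carry_out(dp=[[-33,-2,-3],[-33,-2,-3],[-27,-2,20],[-27,-2,20],[-27,-2,20]], twist=[0,0,0,0,0])

```text
time_s: 34.3
eef_pos: [0.4425, 0.1206, 0.1525]
tool_rot: [[-0.142, 0.978, 0.152], [0.739, 0.207, -0.641], [-0.658, 0.021, -0.752]]
wrist_force: [0.7, -0.9, -1.0]
gripper_width: 0.0573
gripper_force: 29.9
```

Call:
carry_out(dp=[[-27,-2,20],[-27,-2,20],[-27,-2,20],[-27,-2,20],[-27,-2,20]], twist=[0,0,0,0,0])

```text
time_s: 34.72
eef_pos: [0.4667, -0.0457, 0.1657]
tool_rot: [[-0.142, 0.978, 0.151], [0.738, 0.206, -0.642], [-0.659, 0.02, -0.752]]
wrist_force: [0.1, 0.4, -2.3]
gripper_width: 0.0577
gripper_force: 29.9
```

Call:
carry_out(dp=[[-20,-2,18],[0,0,0],[0,0,0]], twist=[0,0,0])

```text
time_s: 34.97
eef_pos: [0.4698, -0.0726, 0.1651]
tool_rot: [[-0.139, 0.979, 0.148], [0.739, 0.202, -0.643], [-0.659, 0.02, -0.751]]
wrist_force: [0.3, 0.0, -1.9]
gripper_width: 0.0569
gripper_force: 29.9
```

Run:
```python
from plan import *
show();where();lean()
plan((tcp(-120,-72,160),0,35),(tcp(-81,-72,145),0,20))
```

```text
34.97 [-0.14, 0.298, -0.295, 2.186, 0.928, 1.088, -0.863] p [0.4698, -0.0726, 0.1651]
[[-0.139, 0.979, 0.148], [0.739, 0.202, -0.643], [-0.659, 0.02, -0.751]] F [0.3, 0.0, -1.9] w 0.0569 29.9
grasp in rack mm -305.7 -28.1 179.3 t 34.97 F [ 0.3  0.  -1.9] w 56.9
lean 41.28 az -77.02 roll 1.14
[[-21, -7, 23], [-21, -7, 23], [-21, -7, 23], [-21, -7, 23], [-21, -7, 23]] [0.0, 0.0, 0.0, 0.0, 0.0]
[[-21, -7, 23], [-6, 0, 12], [-6, 0, 12], [-6, 0, 12]] [0.0, 0.0, 0.0, 0.0]
```

Call:
carry_out(dp=[[-21,-7,23],[-21,-7,23],[-21,-7,23],[-21,-7,23],[-21,-7,23]], twist=[0,0,0,0,0])

```text
time_s: 35.38
eef_pos: [0.4693, -0.2291, 0.1466]
tool_rot: [[-0.145, 0.978, 0.153], [0.738, 0.209, -0.641], [-0.659, 0.02, -0.752]]
wrist_force: [0.1, 0.6, -1.3]
gripper_width: 0.0575
gripper_force: 29.9
```

Call:
carry_out(dp=[[-21,-7,23],[-6,0,12],[-6,0,12],[-6,0,12],[0,0,0]], twist=[0,0,0,0,0])

```text
time_s: 35.8
eef_pos: [0.4763, -0.2986, 0.1268]
tool_rot: [[-0.143, 0.979, 0.149], [0.738, 0.205, -0.643], [-0.659, 0.018, -0.752]]
wrist_force: [0.3, -0.2, -2.5]
gripper_width: 0.0574
gripper_force: 29.9
```

Call:
carry_out(dp=[[0,0,0]], twist=[0])

```text
time_s: 35.88
eef_pos: [0.4765, -0.2968, 0.1269]
tool_rot: [[-0.144, 0.978, 0.15], [0.739, 0.207, -0.641], [-0.659, 0.018, -0.752]]
wrist_force: [-0.1, -0.2, -1.7]
gripper_width: 0.0573
gripper_force: 29.9
```

Run:
```python
from plan import *
where();lean()
plan((tcp(-80,-73,106),0,12))
```

```text
grasp in rack mm -85.4 -70.4 141.2 t 35.88 F [-0.1 -0.2 -1.7] w 57.3
lean 41.21 az -76.83 roll 1.05
[[6, -1, 10], [6, -1, 10], [6, -1, 10]] [0.0, 0.0, 0.0]
```

Call:
carry_out(dp=[[6,-1,10],[6,-1,10],[6,-1,10],[0,0,0],[0,0,0]], twist=[0,0,0,0,0])

```text
time_s: 36.3
eef_pos: [0.4754, -0.3029, 0.0926]
tool_rot: [[-0.145, 0.978, 0.15], [0.738, 0.208, -0.641], [-0.659, 0.018, -0.752]]
wrist_force: [0.2, -0.4, -2.1]
gripper_width: 0.0572
gripper_force: 29.9
```

Call:
carry_out(dp=[[3,0,3.4],[0,0,0]], twist=[0,0])

```text
time_s: 36.47
eef_pos: [0.4756, -0.3035, 0.0885]
tool_rot: [[-0.144, 0.978, 0.151], [0.738, 0.207, -0.642], [-0.659, 0.019, -0.752]]
wrist_force: [-0.0, -0.6, -2.0]
gripper_width: 0.0573
gripper_force: 29.9
```

Call:
carry_out(dp=[[0.7,0,0.8],[0,0,0]], twist=[0,0])

```text
time_s: 36.63
eef_pos: [0.4753, -0.3041, 0.0876]
tool_rot: [[-0.143, 0.978, 0.15], [0.738, 0.206, -0.642], [-0.659, 0.019, -0.752]]
wrist_force: [0.9, 0.1, -1.2]
gripper_width: 0.0573
gripper_force: 29.9
```

Call:
carry_out(dp=[[0.7,0,0.8],[0,0,0]], twist=[0,0])

```text
time_s: 36.8
eef_pos: [0.4751, -0.3042, 0.0864]
tool_rot: [[-0.143, 0.978, 0.15], [0.738, 0.206, -0.642], [-0.659, 0.019, -0.752]]
wrist_force: [0.3, -0.5, -1.4]
gripper_width: 0.0574
gripper_force: 29.9
```

Run:
```python
from plan import *
where();lean()
```

```text
grasp in rack mm -78.5 -73.4 100.7 t 36.8 F [ 0.3 -0.5 -1.4] w 57.4
lean 41.26 az -76.87 roll 1.08
```

Call:
carry_out(dp=[[1.3,0,1.6],[0,0,0]], twist=[0,0])

```text
time_s: 36.97
eef_pos: [0.475, -0.3043, 0.084]
tool_rot: [[-0.143, 0.978, 0.149], [0.738, 0.206, -0.642], [-0.659, 0.018, -0.752]]
wrist_force: [-1.3, 0.5, -2.4]
gripper_width: 0.0571
gripper_force: 29.9
```

Call:
carry_out(dp=[[0.7,0,0.8],[0,0,0]], twist=[0,0])

```text
time_s: 37.13
eef_pos: [0.4752, -0.3043, 0.083]
tool_rot: [[-0.143, 0.978, 0.15], [0.738, 0.206, -0.642], [-0.659, 0.018, -0.752]]
wrist_force: [-0.2, 0.0, -2.2]
gripper_width: 0.0573
gripper_force: 30.0
```

Call:
carry_out(dp=[[0.7,0,0.8],[0,0,0]], twist=[0,0])

```text
time_s: 37.3
eef_pos: [0.4752, -0.3044, 0.083]
tool_rot: [[-0.143, 0.978, 0.15], [0.737, 0.206, -0.644], [-0.661, 0.019, -0.75]]
wrist_force: [-3.1, 3.1, 6.0]
gripper_width: 0.0573
gripper_force: 29.9
```

Run:
```python
from plan import *
where()
```

```text
grasp in rack mm -78.3 -73.3 97.2 t 37.3 F [-3.1  3.1  6. ] w 57.3
```

On the floor (Fz rises at 97.2 mm). Release and retreat.

Call:
carry_out(dp=[[-0.4,0,-0.5],[0,0,0]], twist=[0,0])

```text
time_s: 37.47
eef_pos: [0.4753, -0.3043, 0.083]
tool_rot: [[-0.143, 0.978, 0.15], [0.738, 0.206, -0.642], [-0.659, 0.019, -0.752]]
wrist_force: [-1.4, 1.7, 1.6]
gripper_width: 0.0576
gripper_force: 29.9
```

Call:
carry_out(dp=[[0,0,0],[0,0,0],[0,0,0],[0,0,0],[0,0,0]], twist=[0,0,0,0,0], jaw=70)

```text
time_s: 37.88
eef_pos: [0.4752, -0.3044, 0.0827]
tool_rot: [[-0.143, 0.978, 0.15], [0.738, 0.206, -0.642], [-0.659, 0.019, -0.752]]
wrist_force: [-0.6, -0.0, -0.3]
gripper_width: 0.0693
gripper_force: 0.0
```

Call:
carry_out(dp=[[0,0,-8],[0,0,-20],[0,0,-30],[0,0,-35],[0,0,-38]], twist=[0,0,0,0,0])

```text
time_s: 38.3
eef_pos: [0.4542, -0.2193, 0.1819]
tool_rot: [[-0.144, 0.979, 0.147], [0.739, 0.205, -0.642], [-0.658, 0.017, -0.752]]
wrist_force: [0.8, 0.1, 0.2]
gripper_width: 0.07
gripper_force: 0.0
```

Call:
carry_out(dp=[[0,0,-38],[0,0,-38],[0,0,-38],[10,0,-20],[0,0,0]], twist=[0,0,0,0,0])

```text
time_s: 38.72
eef_pos: [0.4357, -0.1219, 0.2784]
tool_rot: [[-0.144, 0.977, 0.16], [0.739, 0.214, -0.639], [-0.658, 0.026, -0.752]]
wrist_force: [0.7, 0.7, 0.4]
gripper_width: 0.0699
gripper_force: 0.0
```

Call:
carry_out(dp=[[0,0,0],[0,0,0],[0,0,0]], twist=[0,0,0])

```text
time_s: 38.97
eef_pos: [0.4332, -0.1278, 0.2745]
tool_rot: [[-0.143, 0.979, 0.147], [0.738, 0.204, -0.643], [-0.659, 0.016, -0.752]]
wrist_force: [-0.3, 1.0, 0.1]
gripper_width: 0.0701
gripper_force: 0.0
```

Run:
```python
from lip import *
where()
q,o=lip(); m=abs(q[:,0]+121)<8; print("lip x",np.median(q[m][:,0]).round(1),"y",q[m][:,1].min().round(1),q[m][:,1].max().round(1),"slope",np.degrees(np.polyfit(q[m][:,1],q[m][:,0],1)[0]).round(2))
c=viewer.read_camera('top'); h=cv2.cvtColor(c["color"],cv2.COLOR_RGB2HSV)
for b,st,ce in blobs((h[...,0]<9)&(h[...,1]>120)&(h[...,2]>60),100):
    P=(ray(c,ce,.106)[0]-O)*1000; print(ce.round(1),st[4],"rack",(P@X).round(1),(P@Y).round(1))
```

```text
grasp in rack mm -259.8 -75.8 288.8 t 38.97 F [-0.3  1.   0.1] w 70.1
lip x -121.7 y -126.6 123.3 slope -0.1
[261.5 143.3] 1845 rack -396.7 302.8
[466.  164.8] 829 rack 71.1 134.1
[613.5 185.4] 2847 rack 400.3 2.3
[410.7 204.5] 453 rack -84.7 72.7
[484.6 225.5] 881 rack 71.5 -16.9
[428.2 264.2] 487 rack -82.9 -72.3
[502.1 282.9] 926 rack 71.7 -154.0
[  3.1 333.1] 172 rack -1064.2 7.3
```

```bash
python3 -c "
from station import workorder
print(workorder.job_done())"
```

```text
the job is handed in; nothing more can be done
None
```

The tray is hung home on the cleat with one puck set flat in each bay; both were let go, and the job was handed in at about 39 s of robot time (the verdict was not shown to me).

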